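# Stand the bench screwdriver back in the desk holder

## Task

Put the screwdriver that lies on the mat away. First prop it in the sloping rest, handle in the trough and blade down the slope, and let go of it, so that you can take it afresh; then stand it upright, blade down and fully in, in the empty compartment of the wooden holder, lowering it all the way rather than letting it drop. Leave the tools in the holder and everything else on the desk where they are.

Things in the scene. Friction and masses are not known exactly. Their poses are not given: they have to be found in the camera images.
- driver: Bench screwdriver, 194 mm, 150 g: square aluminium handle 24 x 24 x 110 mm, 14 mm cone, steel shank 10 mm thick, flat blade 10 mm wide. Origin on the axis where handle and cone meet; x points along it to the butt (handle x = 0 to 110 mm, blade tip x = -84 mm); y, z normal to handle faces. Centre of mass about x = 30 mm. Starts flat on the mat, axis level and 12 mm above the mat, z up.
- driver_butt (a point): Centre of the butt face of the screwdriver's handle (x = 110 mm in its frame).
- driver_tip (a point): The end of the screwdriver's blade, on its axis (x = -84 mm in its frame).
- mat: Blue silicone mat, 220 x 220 mm, 3 mm thick, fixed. Origin at the centre of its underside, on the desk top.
- rest: Fixed sloping rest: base 150 (x) x 70 x 8 mm, aluminium trough at 45 degrees falling towards the rest's own +x, foot plate at the bottom for the blade's tip. Origin: centre of the base's underside, z up. Trough 50 mm long, floor 28 mm wide, side walls flared 45 degrees (mouth 58 mm). It carries the 50 mm of handle nearest the blade; the other 60 mm stand out free above, the shank hangs free below.
- rest_seat (a point): Point on the rest where the screwdriver's origin lies when it is propped with its tip on the foot plate: x = 0, y = 0, z = 86 mm in the rest's frame. The trough's floor is 12 mm below it, square to the slope.
- rest_head (a point): Point where the centre of the handle's butt lies when the screwdriver is propped: x = -78, y = 0, z = 164 mm in the rest's frame.
- holder: Fixed light wooden holder, open at the top, 52 (x) x 146 (y) mm, 113 mm high, three square compartments in a row along its y, each 42 x 42 mm inside; walls and dividers 5 mm thick, dividers 97 mm high. Origin: centre of its underside, z up. Two compartments hold a tool each, one is empty: which one varies.
- cell0 (a point): Centre of the inner floor of the compartment at the holder's -y end, 5 mm above the desk, 108 mm below the rim.
- cell1 (a point): Centre of the inner floor of the middle compartment, 5 mm above the desk.
- cell2 (a point): Centre of the inner floor of the compartment at the holder's +y end, 5 mm above the desk.
- brush: Dusting brush standing loose in one compartment, handle down, bristles up: 142 mm tall, 30 mm across at the foot, 18 mm at the top. Origin at the centre of its foot, z up along it.
- file: Flat file standing loose in another compartment, handle down: 145 mm tall, handle 31 mm across, blade 12 x 4 mm. Origin at the centre of its foot, z up along it.
- saucer: Grey ceramic saucer, 120 mm across, 18 mm high, to be left alone. Origin at the centre of its underside.
- jar: Closed glass jar, 68 mm across, 95 mm high, to be left alone. Origin at the centre of its underside.
- movement_ring: Aluminium movement ring lying flat, 68 mm across, 12 mm high, to be left alone. Origin at the centre of its underside.
- watch_box: Wooden watch box, 75 x 65 x 50 mm, to be left alone. Origin at the centre of its underside.
- mug: White mug, 80 mm across, 85 mm high, handle to its +y, to be left alone. Origin at the centre of its underside.
There are look-alikes about, which are no part of the job. Leave any orange look-alike of the driver alone.

How it is judged:
By the outcome, as a careful person would: the job done as asked, in the order asked, and still so for the second after the job is handed in, with the robot touching nothing.
It also fails if it takes over 64 s, if anything falls off the work surface, if the arm or the gripper's body presses on something with over 40 N, if the wrist force passes 120 N, or if a joint passes its speed limit or range.

## Robot

A 6-joint arm with a two-finger parallel gripper is mounted at the origin on the work surface. World frame = base frame: x ahead of the robot, y to its left, z up, the work surface at z = 0. Lengths are in m, angles in rad, forces in N, time in s.
With the tool pointing down it reaches from about 0.35 to 1 m from the base axis. Payload 7.1 kg.
Tool frame: the origin (TCP) lies at the very end of the fingers, on their centre line; the grasp point (between the pads) lies 19 mm behind it (r.grasp_offset is the distance from the TCP to the grasp point, in m); z points along the fingers, y is the line along which they close (so a half turn about z gives the same grasp; the last joint's range is limited). The gripper opens to 85 mm and grips with 20 to 120 N. Pads are 22 mm wide; open, the fingers measure 114 mm over their backs; the gripper's body (76 mm by 85 mm) begins 54 mm behind the grasp point. The pads swing forward as they close: fully open they stand 13 mm farther back than shut.
Start: joints at [1.297, 0.423, 1.63, -0, 1.089, -0.019], TCP at [0.158, 0.605, 0.231] pointing down, gripper open.
Joint ranges: [-3, 3], [-0.9, 2.11], [0.09, 2.58], [-1.31, 4.45], [0.11, 2.69], [-2.54, 2.54]. Speed limits (rad/s): [2.39, 2.39, 3.01, 3.14, 3.14, 3.14].

## Interface

Orientations are given as a rotation vector (axis times angle).
In Python, from plant import sensors, cams, r gives the robot as it stands.
- The arm moves only by the tool step_arm, never from a script. Its argument "plan" is a list of rows, each a list of 3 entries, a list of its own where there are three numbers: the turn, a rotation vector about the world's x, y, z in degrees, then the shift along the world's x, y, z in cm, then the finger opening in cm, from 0 to 8.54. In form: [[[ax, ay, az], [dx, dy, dz], grip], ...]. A call has 1 to 5 rows; each row shifts and turns the commanded pose from where the row before left it; what a row does not reach is not made up. A row lasts 1/8 s, in which the tool goes at most 62.5 mm and 10.7 degrees, less where a joint would pass 70% of its speed; a pose out of reach is approached as far as the arm can. A call is refused whole if a number of a shift passes 6.25 or a number of a turn 10.7, either way. A call with a gripper value outside its range is refused whole. The fingers move at their own pace and stop on an object; the grip force is fixed at half the most. Time passes only in rows, so rows that do not move let the fingers close. It gives the time, the measured TCP pose, the force, the opening and the grip force at its end, in the units of the state.
- sensors.get_state(): the state, without advancing time (a new reading comes with each control period).
- cams.capture(name): name is "side" or "top"; returns a dict with "frame" (384x512x3 uint8, red, green, blue), "vertical_fov" (degrees; the focal length in pixels is half the picture's height over the tangent of half this angle, whatever the lens; pixels are square), "cx", "cy" (the principal point, pixels), "rvec" (rotation vector, rad) and "tvec" (3), from world to camera coordinates, as OpenCV has them. Camera axes: x right, y down, z forward; pixel columns grow to the right and rows downward; lengths in m; the calibration is good to about 2 mm. A picture is of the moment at which its call begins. There is no depth.
- r.close_job(): hands the job in; it is judged then, once.
The state is a dict: "t": time; "qpos": joint angles; "dq": joint speeds; "joint_efforts": joint torques, N m; "position": TCP position; "tool_rot": TCP orientation; "wrist_force": force on the tool from outside, world axes, zero at the start; "wrist_torque": the same for the moment, N m; "gripper_width": finger opening in m; "grip_force": force on a finger pad.
Only numpy, scipy, OpenCV 4.12 (cv2) and the standard library are available. Lean on these libraries where they do the work, as an engineer would, in place of code of your own. Each camera call takes 0.05 s, during which the arm holds its last target. There are 200 camera calls.

## Working session

There is one attempt and no reset: what is moved stays moved. The work goes in short steps, Python scripts to look and compute and a tool call to move; the robot and the scene stay as the last step left them, time stands still between calls to the robot, and variables do not carry over. Pictures are saved under pics/ and viewed, at most 10 in all, crops included, and the job is handed in when it is done.

Besides the shell and the picture viewer there is one more tool, called after ">>>" as name(argument=value, ...) on one line, values as JSON. step_arm: Moves the arm, as the interface text tells. Its arguments: {"type":"object","properties":{"plan":{"type":"array","items":{"type":"array"}}},"required":["plan"]}

```bash
ls; mkdir -p pics; cat > h.py <<'E'
import numpy as np,cv2
from plant import sensors,cams,r
def cap(n,save=None):
    c=cams.capture(n)
    if save: cv2.imwrite('pics/'+save,c['frame'][:,:,::-1])
    return c
def cam(c):
    R=cv2.Rodrigues(np.array(c['rvec'],float))[0];t=np.array(c['tvec'],float).ravel()
    f=c['frame'].shape[0]/2/np.tan(np.radians(c['vertical_fov'])/2)
    return R,t,f,c['cx'],c['cy']
def ray(c,u,v):
    R,t,f,cx,cy=cam(c);d=R.T@np.array([(u-cx)/f,(v-cy)/f,1]);return -R.T@t,d/np.linalg.norm(d)
def onz(c,u,v,z):
    o,d=ray(c,u,v);return o+d*(z-o[2])/d[2]
def proj(c,P):
    R,t,f,cx,cy=cam(c);p=R@np.array(P)+t;return np.array([cx+f*p[0]/p[2],cy+f*p[1]/p[2]])
def tri(c1,p1,c2,p2):
    o1,d1=ray(c1,*p1);o2,d2=ray(c2,*p2)
    s=np.linalg.lstsq(np.array([d1,-d2]).T,o2-o1,rcond=None)[0]
    a,b=o1+s[0]*d1,o2+s[1]*d2;return (a+b)/2,np.linalg.norm(a-b)
E
python3 - <<'E'
from h import *
import pickle
d={}
for n in('top','side'):
    c=cap(n);d[n]=c;print(n,c['vertical_fov'],c['cx'],c['cy'],ray(c,c['cx'],c['cy']))
    cv2.imwrite(f'pics/{n}0.png',cv2.resize(c['frame'][:,:,::-1],(800,600),interpolation=cv2.INTER_CUBIC))
pickle.dump(d,open('d0.pkl','wb'));print(sensors.get_state())
E
```

```text
pics
top 52.096710966546674 252.2391207517507 188.53241539493757 (array([ 0.25317749, -0.09685869,  1.59047102]), array([ 0.18579847, -0.02163532, -0.98234965]))
side 56.03795969213231 250.67353834736912 188.95687067945238 (array([0.15636279, 0.78764819, 0.82561484]), array([ 0.33097306, -0.7540704 , -0.56730474]))
{'t': 0.1, 'qpos': array([ 1.29700751e+00,  4.23749981e-01,  1.63059163e+00,  2.62735704e-07,
        1.08858135e+00, -1.90019987e-02]), 'dq': array([ 0.00013211, -0.00256509, -0.00376664, -0.00128535,  0.00112491,
       -0.00062541]), 'joint_efforts': array([ 9.06338846e-05, -5.58425510e+01, -2.82441008e+01, -1.24904204e-04,
        3.01642409e-03,  1.58037773e-05]), 'position': array([0.15737231, 0.6043722 , 0.23064105]), 'tool_rot': array([-3.99111960e-01, -3.11594112e+00,  2.06711617e-03]), 'wrist_force': array([ 0.42338799,  0.43207152, -0.38826611]), 'wrist_torque': array([ 0.00307188, -0.04359618,  0.00011971]), 'grip_force': 0.0, 'gripper_width': 0.0856286943793309}
```

View pics/top0.png

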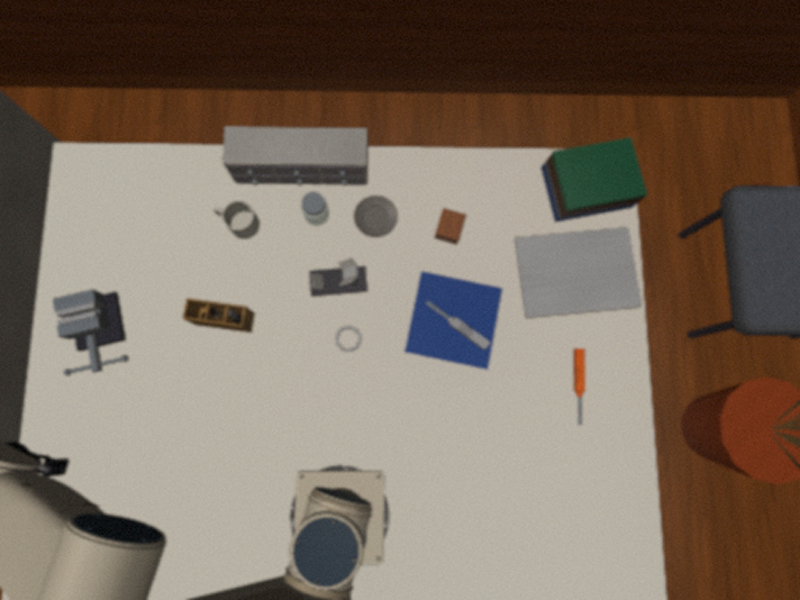

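View pics/side0.png

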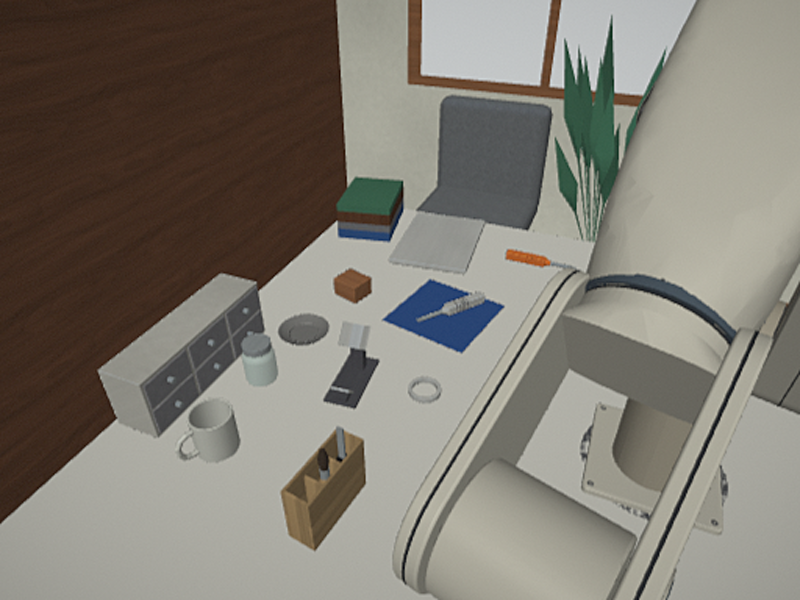

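The top view is blurred. It shows the driver on the mat (zoomed pixels: butt about 487,345, tip about 428,303), the rest at about (338,280) with its foot to the left, so +y, and the holder at about (218,315). The side view shows the brush in the middle and the file at the far end, so the empty compartment is the near +y one. Next I'll look at enlarged crops and the masks.

```bash
cat > m.py <<'E'
from h import *
import pickle
d=pickle.load(open('d0.pkl','rb'));T,S=d['top'],d['side']
def pc(m):
    p=np.argwhere(m)[:,::-1].astype(float);c=p.mean(0);w,v=np.linalg.eigh(np.cov((p-c).T));a=v[:,1];s=(p-c)@a
    return c,a,c+a*s.min(),c+a*s.max()
for n,c in d.items():
    f=c['frame'].astype(int);R,G,B=f[...,0],f[...,1],f[...,2]
    blue=(B>R+40)&(B>G+30);k,lab,st,ce=cv2.connectedComponentsWithStats(blue.astype(np.uint8))
    off=[i for i in range(1,k) if st[i,4]>400]
    print(n,[(st[i].tolist(),ce[i].round(1).tolist()) for i in off])
    i=max(off,key=lambda i:st[i,4]);m=(lab==i).astype(np.uint8)
    cn=cv2.convexHull(np.argwhere(m)[:,::-1].astype(np.int32));q=cv2.minAreaRect(cn)
    hull=cv2.fillConvexPoly(np.zeros_like(m),cn,1);hull=cv2.erode(hull,np.ones((3,3),np.uint8))
    drv=(hull>0)&(R>90 if n=='side' else B-R<30)&(R>60)
    k,l2,s2,_=cv2.connectedComponentsWithStats(drv.astype(np.uint8));j=1+np.argmax(s2[1:,4]);print('drv',s2[1:,4],[x.round(1) for x in pc(l2==j)])
    ap=cv2.approxPolyDP(cn,4,True)[:,0];print('mat',ap.tolist(),[onz(c,*p,.003).round(3).tolist() for p in ap])
    hol=(R>G*1.15)&(G>B*1.25)&(R>50)
    k,l3,s3,c3=cv2.connectedComponentsWithStats(hol.astype(np.uint8));print('hol',[(s3[i].tolist(),c3[i].round().tolist()) for i in range(1,k) if 100<s3[i,4]<4000])
def crop(c,u,v,w,h,W,H): return cv2.resize(c['frame'][v:v+h,u:u+w,::-1],(W,H),interpolation=cv2.INTER_CUBIC)
# scales x6 : 
a=np.hstack([crop(T,112,185,56,30,336,180),crop(T,192,160,50,35,300,210)[:180]])
a=np.hstack([a,np.zeros((180,800-a.shape[1],3),np.uint8)])
b=np.hstack([crop(S,175,270,64,84,320,420),crop(S,200,200,48,64,315,420),np.zeros((420,165,3),np.uint8)])
cv2.imwrite('pics/crops.png',np.vstack([a,b]))
E
python3 m.py
```

```text
top [([260, 175, 60, 60, 2395], [289.5, 204.0])]
drv [242] [array([296.5, 210.1]), array([-0.8, -0.6]), array([312. , 221.4]), array([273.6, 193.6])]
mat [[319, 185], [311, 234], [260, 224], [270, 175]] [[0.571, -0.408, 0.003], [0.369, -0.37, 0.003], [0.408, -0.164, 0.003], [0.611, -0.205, 0.003]]
hol [([279, 134, 19, 21, 256], [288.0, 144.0]), ([118, 191, 44, 21, 530], [139.0, 201.0]), ([367, 223, 8, 31, 195], [370.0, 237.0])]
side [([245, 179, 77, 47, 1623], [283.1, 202.1])]
drv [236] [array([290.7, 195.9]), array([-0.9,  0.3]), array([308.3, 190. ]), array([266.6, 203.9])]
mat [[321, 196], [295, 225], [245, 204], [275, 179]] [[0.364, -0.366, 0.003], [0.405, -0.161, 0.003], [0.616, -0.205, 0.003], [0.571, -0.412, 0.003]]
hol [([261, 0, 100, 63, 1261], [307.0, 39.0]), ([393, 60, 18, 8, 110], [401.0, 63.0]), ([324, 160, 28, 11, 173], [337.0, 165.0]), ([214, 172, 24, 22, 353], [225.0, 182.0]), ([180, 276, 54, 76, 2251], [207.0, 314.0])]
```

View pics/crops.png

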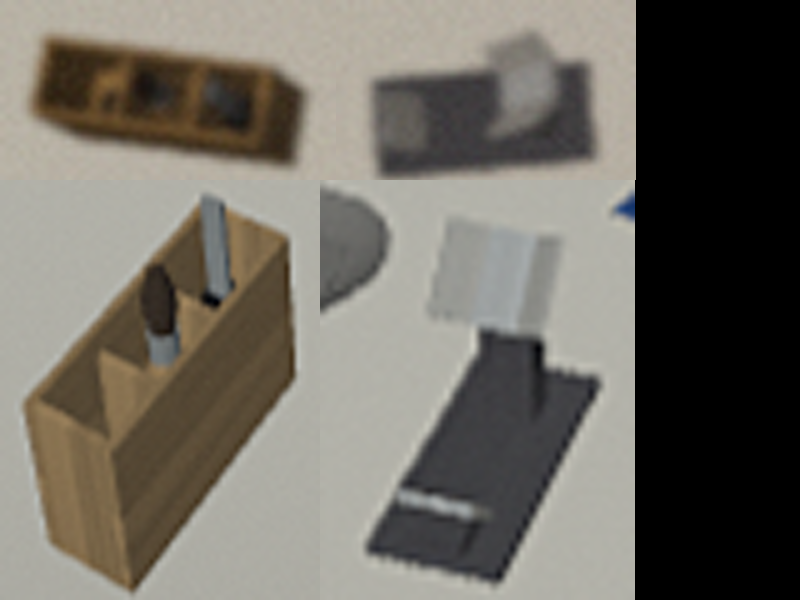

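The +y compartment is confirmed empty. Next step: triangulate the rim corners, rest corners and driver ends.

```bash
cat > m2.py <<'E'
from h import *
import pickle
d=pickle.load(open('d0.pkl','rb'));T,S=d['top'],d['side']
def px(X,Y,x0,y0,u0,v0,s): return np.array([u0+(X-x0+.5)/s-.5,v0+(Y-y0+.5)/s-.5])
ht=[px(*p,0,0,112,185,6) for p in[(45,38),(35,112),(262,150),(272,72)]]
hs=[px(*p,0,180,175,270,5) for p in[(28,405),(112,440),(288,240),(203,207)]]
P=[]
for a,b in zip(ht,hs):
    p,e=tri(T,a,S,b);q=onz(S,*b,.113);P.append(q);print('rim tri',p.round(3),round(e,4),'top@113',onz(T,*a,.113).round(3),'side@113',q.round(3))
rt=[px(*p,336,0,192,160,6) for p in[(372,78),(378,175),(597,157),(590,63)]]
rs=[px(*p,320,180,200,200,6.5625) for p in[(366,552),(498,583),(600,378)]]
for i,a in enumerate(rt):
    print('base top',onz(T,*a,.008).round(3), tri(T,a,S,rs[i]) if i<3 else '', onz(S,*rs[i],.008).round(3) if i<3 else '')
for nm,a,b in[('butt',(312,221.4),(308.3,190)),('tip',(273.6,193.6),(266.6,203.9))]:
    print(nm,tri(T,a,S,b),onz(T,*a,.015).round(4),onz(S,*b,.015).round(4))
E
python3 m2.py
```

```text
rim tri [0.519 0.375 0.115] 0.0002 top@113 [0.519 0.376 0.113] side@113 [0.52  0.374 0.113]
rim tri [0.472 0.378 0.117] 0.0014 top@113 [0.472 0.379 0.113] side@113 [0.474 0.375 0.113]
rim tri [0.451 0.237 0.111] 0.0033 top@113 [0.449 0.236 0.113] side@113 [0.451 0.239 0.113]
rim tri [0.501 0.234 0.11 ] 0.0041 top@113 [0.498 0.232 0.113] side@113 [0.502 0.236 0.113]
base top [0.617 0.094 0.008] (array([0.61720712, 0.09383863, 0.00409038]), np.float64(0.0022934338547189906)) [0.614 0.097 0.008]
base top [0.55  0.088 0.008] (array([0.54924853, 0.08772449, 0.00434135]), np.float64(0.002347073692299779)) [0.546 0.091 0.008]
base top [ 0.563 -0.061  0.008] (array([ 0.56299366, -0.06140931,  0.0079706 ]), np.float64(0.001038770358983698)) [ 0.562 -0.061  0.008]
base top [ 0.629 -0.056  0.008]  
butt (array([ 0.41822678, -0.3737338 ,  0.01233217]), np.float64(0.0007145906153233276)) [ 0.4183 -0.3732  0.015 ] [ 0.417  -0.3699  0.015 ]
tip (array([ 0.53200864, -0.21810566,  0.01843593]), np.float64(0.003543734601619078)) [ 0.5309 -0.2188  0.015 ] [ 0.5354 -0.2223  0.015 ]
```

>>> step_arm(plan=[[[0,0,-7],[4,-4.5,0],6],[[0,0,-7],[4,-4.5,0],6],[[0,0,-7],[4,-4.5,0],6],[[0,0,-7],[4,-4.5,0],6],[[0,0,-7],[4,-4.5,0],6]])

```text
t: 0.72
position: [0.3584, 0.3782, 0.2312]
tool_rot: [-1.323, -2.849, 0.0]
wrist_force: [0.7, 1.4, -0.1]
gripper_width: 0.06
grip_force: 0.0
```

>>> step_arm(plan=[[[0,0,-7],[1.5,-6,0],6],[[0,0,-7],[1.5,-6,0],6],[[0,0,-7],[1.5,-6,0],6],[[0,0,-7],[1.5,-6,0],6],[[0,0,-7],[1.5,-6,0],6]])

```text
t: 1.35
position: [0.4326, 0.0779, 0.2314]
tool_rot: [2.119, 2.32, 0.0]
wrist_force: [0.0, -0.5, 0.1]
gripper_width: 0.0598
grip_force: 0.0
```

>>> step_arm(plan=[[[0,0,-7],[0,-6,0],6],[[0,0,-7],[0,-6,0],6],[[0,0,-7],[0,-6,0],6],[[0,0,-7],[0,-6,0],6],[[0,0,-7],[0,-6,0],6]])

```text
t: 1.98
position: [0.4321, -0.2222, 0.2313]
tool_rot: [-2.719, -1.574, -0.0]
wrist_force: [2.2, 0.2, -0.6]
gripper_width: 0.06
grip_force: 0.0
```

```bash
cat >> h.py <<'E'
def st():
    s=sensors.get_state();M=cv2.Rodrigues(s['tool_rot'])[0]
    print('t',round(s['t'],2),'q',s['qpos'].round(3),'\npos',s['position'].round(4),'z',M[:,2].round(4),'y',M[:,1].round(4),'F',s['wrist_force'].round(1),'w',round(s['gripper_width'],4),'g',round(s['grip_force'],1))
    return s,M
E
python3 -c "
from h import *
st()"
```

```text
t 1.98 q [-0.5    0.218  1.931  0.     0.993  0.021] 
pos [ 0.4321 -0.2222  0.2313] z [ 1.e-04  1.e-04 -1.e+00] y [ 0.8674 -0.4977  0.    ] F [ 2.2  0.2 -0.6] w 0.06 g 0.0
```

>>> step_arm(plan=[[[0,0,-3.3],[0.4,-6.1,0],6],[[0,0,-3.3],[0.3,-6.1,0],6],[[0,0,0],[0,0,-6],6],[[0,0,0],[0,0,-6],6],[[0,0,0],[0,0,-4],6]])

```text
t: 2.6
position: [0.4381, -0.3415, 0.0684]
tool_rot: [-2.799, -1.419, 0.002]
wrist_force: [-0.2, -0.0, -0.3]
gripper_width: 0.0604
grip_force: 0.0
```

```bash
python3 - <<'E'
from h import *
st()
S=cap('side');T=cap('top')
for c in(S,T):
    for p in [(.418,-.373,.027),(.532,-.219,.015)]: print(proj(c,p).round())
a=cv2.resize(S['frame'][150:250,230:340,::-1],(660,600),interpolation=cv2.INTER_CUBIC);cv2.imwrite('pics/pre.png',a)
E
```

```text
t 2.6 q [-0.684  0.563  1.872  0.     0.71  -0.051] 
pos [ 0.4381 -0.3415  0.0684] z [-0.0025  0.0021 -1.    ] y [ 0.8066 -0.5911 -0.0032] F [-0.2 -0.  -0.3] w 0.0604 g 0.0
[309. 187.]
[267. 205.]
[312. 221.]
[274. 193.]
```

View pics/pre.png

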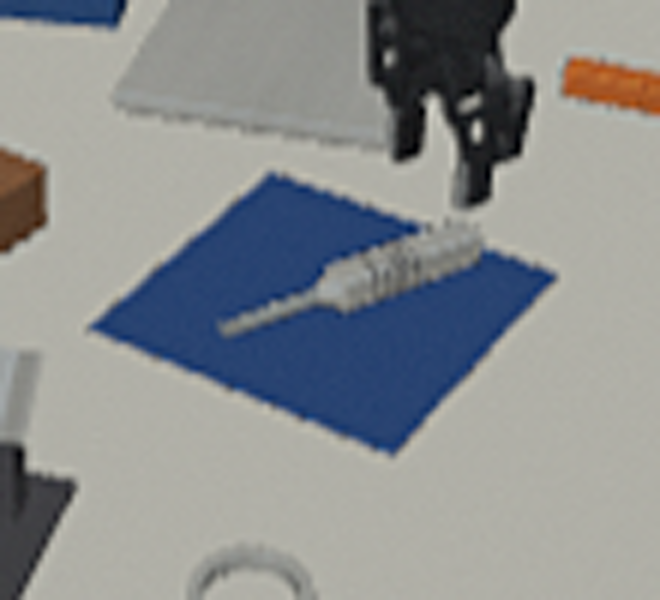

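The open fingers straddle the handle, with tips at crop pixels (408,155) and (475,200) and the handle running from (335,295) to (480,235). I'll go down and close.

>>> step_arm(plan=[[[0,0,0],[0,0,-3],6],[[0,0,0],[0.1,-0.2,-2.3],6],[[0,0,0],[0,0,-0.7],6],[[0,0,0],[0,0,0],2],[[0,0,0],[0,0,0],1]])

```text
t: 3.32
position: [0.4412, -0.3447, 0.0127]
tool_rot: [2.8, 1.421, 0.001]
wrist_force: [0.1, 0.7, 1.1]
gripper_width: 0.0245
grip_force: 0.6
```

>>> step_arm(plan=[[[0,0,0],[0,0,0],1],[[0,0,0],[0,0,0],1],[[0,0,0],[0,0,0],1]])

```text
t: 3.7
position: [0.4414, -0.3449, 0.0129]
tool_rot: [2.8, 1.42, 0.002]
wrist_force: [-0.1, 0.6, 6.8]
gripper_width: 0.0226
grip_force: 59.6
```

The grip is shallow, with the TCP at 13 mm. I'll reopen and take it 6 mm deeper.

>>> step_arm(plan=[[[0,0,0],[0,0,0],4],[[0,0,0],[0,0,-0.3],4],[[0,0,0],[0,0,-0.3],4],[[0,0,0],[0,0,0],1],[[0,0,0],[0,0,0],1]])

```text
t: 4.32
position: [0.4405, -0.3442, 0.0052]
tool_rot: [-2.802, -1.421, 0.0]
wrist_force: [0.4, -1.2, -0.7]
gripper_width: 0.0231
grip_force: 59.3
```

>>> step_arm(plan=[[[0,0,0],[0,0,0],1],[[0,0,0],[0,0,0],1],[[0,0,0],[0,0,0],1]])

```text
t: 4.7
position: [0.4404, -0.3441, 0.0052]
tool_rot: [-2.801, -1.421, 0.0]
wrist_force: [0.4, -1.0, -0.9]
gripper_width: 0.0226
grip_force: 59.3
```

>>> step_arm(plan=[[[0,0,0],[0,0,3],1],[[0,0,8],[0,0,6],1],[[0,0,8],[0,0,6],1],[[0,0,8],[0,0,6],1],[[0,0,8],[0,0,5],1]])

```text
t: 5.32
position: [0.4403, -0.3441, 0.2677]
tool_rot: [2.295, 2.143, 0.0]
wrist_force: [1.6, -1.0, -2.1]
gripper_width: 0.0228
grip_force: 59.4
```

>>> step_arm(plan=[[[0,0,4.5],[2,5.4,0],1],[[0,0,4.5],[2,5.4,0],1],[[-9,-0.8,0],[2,5.4,0],1],[[-9,-0.8,0],[2,5.4,0],1],[[-9,-0.8,0],[2,5.4,0],1]])

```text
t: 5.95
position: [0.5391, -0.0777, 0.2659]
tool_rot: [1.873, 2.033, -0.44]
wrist_force: [0.5, -1.8, -2.2]
gripper_width: 0.0226
grip_force: 59.3
```

>>> step_arm(plan=[[[-9,-0.8,0],[2,5.4,-1],1],[[-9,-0.8,0],[2,5.4,-2],1],[[0,0,0],[0,0,0],1]])

```text
t: 6.32
position: [0.5778, 0.0349, 0.2286]
tool_rot: [1.671, 1.839, -0.693]
wrist_force: [-1.5, -0.7, -2.0]
gripper_width: 0.0228
grip_force: 59.3
```

```bash
python3 - <<'E'
from h import *
import pickle
s,M=st()
S=cap('side');T=cap('top');pickle.dump((S,T,s),open('d1.pkl','wb'))
p=s['position'];d=-M[:,0];print('x',M[:,0].round(3))
for sg in(1,-1):
  o=p-.0098*M[:,2]-sg*M[:,0]*.0723
  for c in(S,T): print(sg,[proj(c,o+sg*M[:,0]*x).round(1).tolist() for x in(.11,0,-.084)])
a=cv2.resize(S['frame'][130:280,170:310,::-1],(560,600),interpolation=cv2.INTER_CUBIC);b=cv2.resize(T['frame'][150:200,190:250,::-1],(240,200));b=np.vstack([b,np.zeros((400,240,3),np.uint8)])
cv2.imwrite('pics/hover.png',np.hstack([a,b]))
E
```

```text
t 6.33 q [ 0.393  0.514  1.72  -0.767  1.297  0.664] 
pos [0.5778 0.0349 0.2286] z [ 0.0584 -0.6987 -0.713 ] y [ 0.9957  0.0919 -0.0085] F [-1.5 -0.7 -2. ] w 0.0228 g 59.3
x [-0.071  0.709 -0.701]
1 [[218.0, 202.9], [226.4, 166.1], [232.7, 138.9]]
1 [[197.9, 171.7], [218.4, 164.5], [235.5, 158.4]]
-1 [[223.8, 177.6], [215.2, 214.7], [208.5, 244.0]]
-1 [[211.7, 166.8], [191.9, 173.8], [178.1, 178.6]]
```

View pics/hover.png

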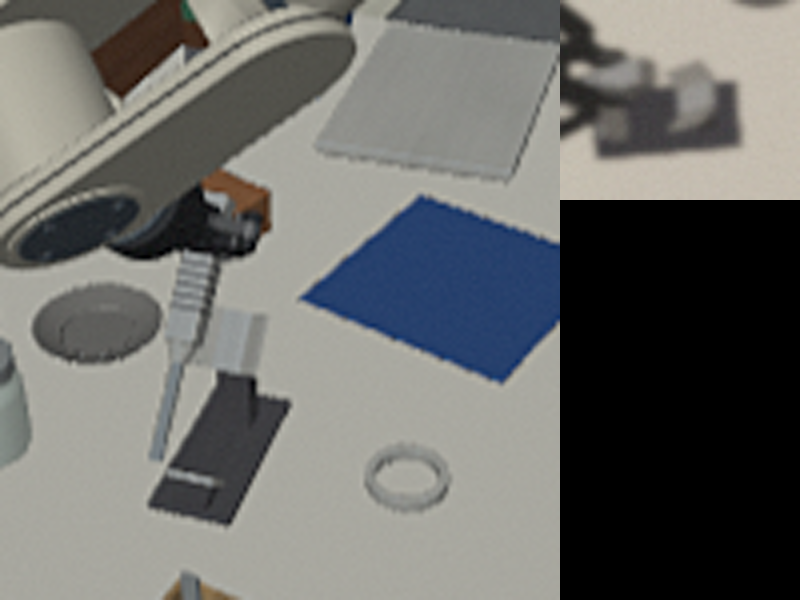

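The side crop has the tip at (157,458), which is frame (209.2,244.5); predicted was (208.5,244). So the in-hand estimate is good. Next I'll check the rest's seat against the trough and work out the move.

```bash
cat > rest.py <<'E'
from h import *
import pickle
S,T,s=pickle.load(open('d1.pkl','rb'));M=cv2.Rodrigues(s['tool_rot'])[0]
D0=pickle.load(open('d0.pkl','rb'))['side']
a=np.radians(95);X=np.array([np.cos(a),np.sin(a),0]);Z=np.array([0,0,1.]);Y=np.cross(Z,X)
O=np.array([.589,.0165,0]);d=(Z-X)/2**.5;n=(Z+X)/2**.5;seat=O+.086*Z
f0=seat-.012*n;f1=f0+.05*d
print('floor lower: pred',proj(D0,f0),'seen 226.5,222.1; upper',proj(D0,f1),'seen 228.5 206.4')
for q in[(226.5,222.1,f0),(228.5,206.4,f1)]: print('at that z:',onz(D0,q[0],q[1],q[2][2]).round(4),q[2].round(4))
tcp=seat+.0723*d-.0098*n
print('tcp',tcp,'delta cm',((tcp-s['position'])*100).round(2),'n',n.round(3))
# orientation error
W=np.array([-d,-Y,-n]).T  # tool x=-d, y, z=-n
E=cv2.Rodrigues(W@M.T)[0].ravel();print('turn deg',np.degrees(E).round(2))
E
python3 rest.py
```

```text
floor lower: pred [225.01890149 224.31506747] seen 226.5,222.1; upper [228.5235384  209.12187174] seen 228.5 206.4
at that z: [ 0.5903 -0.0037  0.0775] [0.5897 0.008  0.0775]
at that z: [ 0.5993 -0.0401  0.1129] [ 0.5928 -0.0272  0.1129]
tcp [ 0.59405969 -0.04133256  0.13019417] delta cm [ 1.62 -7.62 -9.84] n [-0.062  0.704  0.707]
turn deg [-0.44 -0.53 -0.27]
```

```bash
cat >> rest.py <<'E'
DT=pickle.load(open('d0.pkl','rb'))['top']
def L(x,y,z): return O+x*X+y*Y+z*Z
pts=[L(x,y,.008) for x in(-.075,.075) for y in(-.035,.035)]
tp=[f0+t*d+y*Y for t in(0,.05) for y in(-.014,.014)]+[f0+t*d+y*Y+.015*n for t in(0,.05) for y in(-.029,.029)]
foot=[seat-.084*d]
def draw(c,u,v,w,h,k):
    im=cv2.resize(c['frame'][v:v+h,u:u+w,::-1],(w*k,h*k),interpolation=cv2.INTER_CUBIC)
    for P,col in((pts,(0,0,255)),(tp,(0,255,0)),(foot,(255,0,0))):
        for p in P:
            q=proj(c,p);cv2.circle(im,(int((q[0]-u+.5)*k),int((q[1]-v+.5)*k)),2,col,-1)
    return im
A=draw(D0,200,198,50,68,8);B=draw(DT,193,160,48,34,8)
B=np.vstack([B,np.zeros((A.shape[0]-B.shape[0],B.shape[1],3),np.uint8)])
cv2.imwrite('pics/rest.png',np.hstack([A,B]))
E
python3 rest.py >/dev/null
```

```text
(no output)
```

View pics/rest.png

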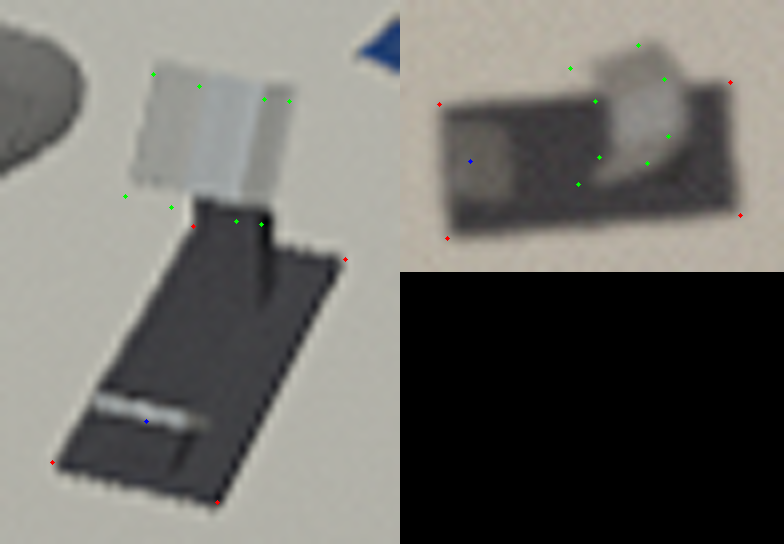

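The base overlay fits. The trough sits a few mm farther up the slope than nominal, and the side and floor alignment agree. I'll approach along the slope normal.

>>> step_arm(plan=[[[-0.4,-0.5,-0.3],[0.9,0.9,-0.85],1],[[0,0,0],[0.3,-3.5,-3.5],1],[[0,0,0],[0.3,-3.5,-3.5],1],[[0,0,0],[0,0,0],1]])

```text
t: 6.92
position: [0.592, -0.0361, 0.1555]
tool_rot: [1.69, 1.811, -0.69]
wrist_force: [-0.4, 0.3, -2.5]
gripper_width: 0.0229
grip_force: 59.6
```

```bash
cat > tgt.py <<'E'
from h import *
a=np.radians(95);X=np.array([np.cos(a),np.sin(a),0]);Z=np.array([0,0,1.]);Y=np.cross(Z,X)
O=np.array([.589,.0165,0]);d=(Z-X)/2**.5;n=(Z+X)/2**.5;seat=O+.086*Z
E
python3 - <<'E'
from tgt import *
s,M=st();e=seat+.0723*d-.0098*n-s['position'];print('delta',(e*100).round(2),'d,n,Y comps',(e@d*100).round(2),(e@n*100).round(2),(e@Y*100).round(2))
o=s['position']-.0098*M[:,2]+.0723*M[:,0]
S=cap('side');print('pred tip, origin',proj(S,o+.084*M[:,0]),proj(S,o))
cv2.imwrite('pics/low.png',cv2.resize(S['frame'][180:270,185:265,::-1],(532,600),interpolation=cv2.INTER_CUBIC))
E
```

```text
t 6.92 q [ 0.276  0.611  1.769 -0.865  1.14   0.741] 
pos [ 0.592  -0.0361  0.1555] z [ 0.0552 -0.7029 -0.7092] y [0.9974 0.0714 0.0069] F [-0.4  0.3 -2.5] w 0.0229 g 59.6
delta [ 0.21 -0.52 -2.53] d,n,Y comps -1.41 -2.17 -0.16
pred tip, origin [216.31955053 245.27085219] [222.92529718 218.75282487]
```

View pics/low.png

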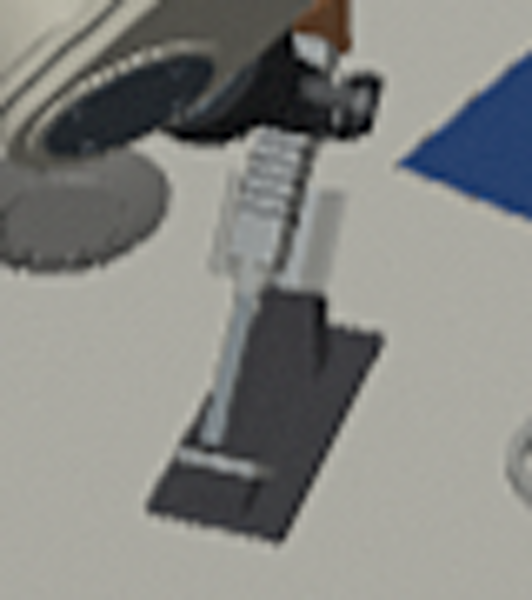

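The driver hangs above the trough with its tip at crop (210,440), just up-slope of the foot plate band at (180–270,460). I'll lower the rest of the way gently.

>>> step_arm(plan=[[[0,0,0],[0.1,0.3,-0.8],1],[[0,0,0],[0.1,-0.4,-0.8],1],[[0,0,0],[0.05,-0.3,-0.3],1],[[0,0,0],[0,-0.1,-0.2],1],[[0,0,0],[0,0,0],1]])

```text
t: 7.6
position: [0.5967, -0.0367, 0.136]
tool_rot: [1.684, 1.813, -0.683]
wrist_force: [0.3, 2.1, 2.2]
gripper_width: 0.023
grip_force: 60.4
```

```bash
cat > e.py <<'E'
from tgt import *
s,M=st();e=seat+.0723*d-.0098*n-s['position'];print('delta',(e*100).round(2),'d,n,Y comps',(e@d*100).round(2),(e@n*100).round(2),(e@Y*100).round(2))
E
python3 e.py
```

```text
t 7.6 q [ 0.274  0.644  1.768 -0.883  1.113  0.767] 
pos [ 0.5967 -0.0367  0.136 ] z [ 0.0625 -0.7022 -0.7093] y [0.9969 0.0782 0.0104] F [0.3 2.1 2.2] w 0.023 g 60.4
delta [-0.26 -0.47 -0.58] d,n,Y comps -0.1 -0.72 0.3
```

>>> step_arm(plan=[[[0,0,0],[0,0.4,0.1],1],[[0,0,0],[-0.3,-0.2,0.2],1],[[0,0,0],[0,-0.2,-0.2],1],[[0,0,0],[0,-0.2,-0.2],1],[[0,0,0],[0,0,0],1]])

```text
t: 8.22
position: [0.5933, -0.039, 0.1345]
tool_rot: [1.684, 1.814, -0.684]
wrist_force: [0.2, 1.6, 2.8]
gripper_width: 0.0229
grip_force: 60.4
```

```bash
python3 e.py; python3 - <<'E'
from h import *
s,M=sensors.get_state(),0
M=cv2.Rodrigues(s['tool_rot'])[0];o=s['position']-.0098*M[:,2]+.0723*M[:,0]
S=cap('side');T=cap('top')
print('pred tip, origin',proj(S,o+.084*M[:,0]),proj(S,o))
a=cv2.resize(S['frame'][190:265,195:255,::-1],(480,600),interpolation=cv2.INTER_CUBIC)
b=cv2.resize(T['frame'][155:200,190:242,::-1],(312,270),interpolation=cv2.INTER_CUBIC)
cv2.imwrite('pics/seat.png',np.hstack([a,np.vstack([b,np.zeros((330,312,3),np.uint8)])]))
E
```

```text
t 8.22 q [ 0.272  0.643  1.777 -0.886  1.107  0.771] 
pos [ 0.5933 -0.039   0.1345] z [ 0.0615 -0.7022 -0.7094] y [0.9969 0.0777 0.0095] F [0.2 1.6 2.8] w 0.0229 g 60.4
delta [ 0.08 -0.24 -0.43] d,n,Y comps -0.14 -0.48 -0.06
pred tip, origin [216.94699324 249.53125244] [223.40045773 223.28548318]
```

View pics/seat.png

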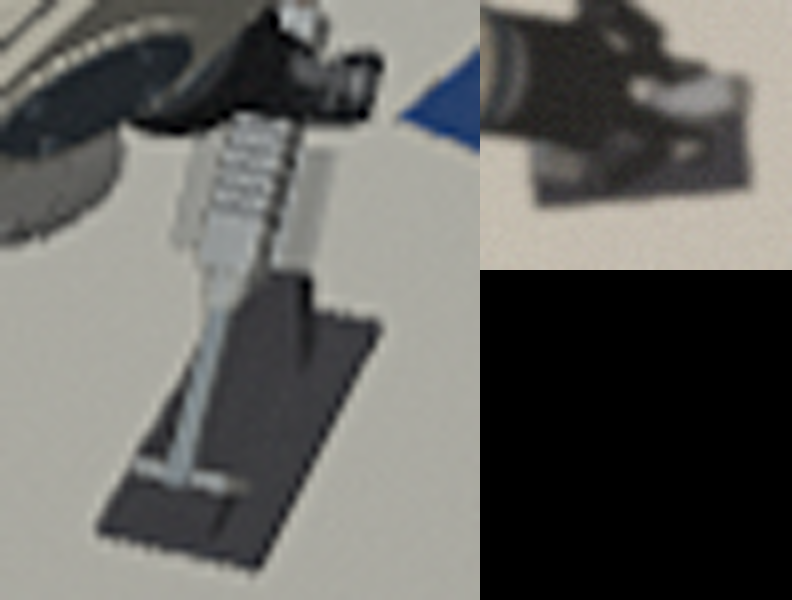

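>>> step_arm(plan=[[[0,0,0],[0,-0.15,-0.15],1],[[0,0,0],[0,0,0],1],[[0,0,0],[0,-0.1,-0.1],1],[[0,0,0],[0,0,0],1]])

```text
t: 8.82
position: [0.5932, -0.0415, 0.132]
tool_rot: [1.684, 1.814, -0.685]
wrist_force: [0.5, 2.9, 2.9]
gripper_width: 0.0229
grip_force: 60.4
```

```bash
python3 e.py
```

```text
t 8.82 q [ 0.268  0.646  1.779 -0.891  1.102  0.774] 
pos [ 0.5932 -0.0415  0.132 ] z [ 0.0615 -0.7023 -0.7092] y [0.9969 0.0779 0.0093] F [0.5 2.9 2.9] w 0.0229 g 60.4
delta [ 0.08  0.01 -0.18] d,n,Y comps -0.13 -0.12 -0.08
```

>>> step_arm(plan=[[[0,0,0],[0,0,0],2.6],[[0,0,0],[0,0,0],3],[[0,0,0],[0,0,0],4],[[0,0,0],[0,0,0],5],[[0,0,0],[0,0,0],5]])

```text
t: 9.45
position: [0.593, -0.0415, 0.132]
tool_rot: [1.684, 1.814, -0.685]
wrist_force: [-0.0, 0.3, -0.7]
gripper_width: 0.0499
grip_force: 0.0
```

>>> step_arm(plan=[[[0,0,0],[-0.1,1.5,1.5],5],[[0,0,0],[-0.2,3,3],5],[[0,0,0],[-0.3,4,4],5],[[0,0,0],[-0.3,4,4],5],[[0,0,0],[0,0,0],5]])

```text
t: 10.07
position: [0.5859, 0.0877, 0.2612]
tool_rot: [1.683, 1.814, -0.673]
wrist_force: [-0.2, 0.3, -0.2]
gripper_width: 0.05
grip_force: 0.0
```

```bash
python3 - <<'E'
from tgt import *
import pickle
st()
S=cap('side');T=cap('top');pickle.dump((S,T),open('d2.pkl','wb'))
print('side butt,org,tip',[proj(S,seat+d*x).round(1).tolist() for x in(.11,0,-.084)]);print('top',[proj(T,seat+d*x).round(1).tolist() for x in(.11,0,-.084)])
a=cv2.resize(S['frame'][190:265,195:255,::-1],(480,600),interpolation=cv2.INTER_CUBIC)
b=cv2.resize(T['frame'][155:200,190:242,::-1],(312,270),interpolation=cv2.INTER_CUBIC)
cv2.imwrite('pics/rel.png',np.hstack([a,np.vstack([b,np.zeros((330,312,3),np.uint8)])]))
E
```

```text
t 10.07 q [ 0.467  0.509  1.638 -0.729  1.395  0.676] 
pos [0.5859 0.0877 0.2612] z [ 0.0692 -0.6993 -0.7115] y [0.9965 0.0818 0.0166] F [-0.2  0.3 -0.2] w 0.05 g 0.0
side butt,org,tip [[231.6, 190.4], [223.9, 223.9], [217.8, 250.1]]
top [[234.3, 169.2], [214.9, 175.4], [201.3, 179.7]]
```

View pics/rel.png

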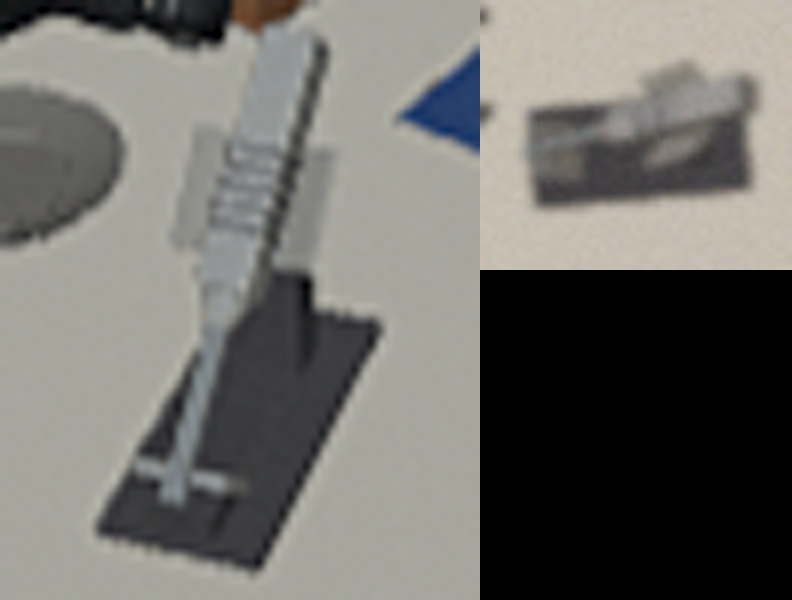

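The driver is propped and free, with its tip at crop (173,500) on the foot and its butt at about (290,35). I'll measure its pose by differencing against the first images.

```bash
cat > drv.py <<'E'
from tgt import *
import pickle
d0=pickle.load(open('d0.pkl','rb'));S,T=pickle.load(open('d2.pkl','rb'));E={}
for nm,c,(u,v,w,h) in(('side',S,(203,190,42,66)),('top',T,(194,158,48,30))):
    g=cv2.GaussianBlur(np.abs(c['frame'].astype(np.float32)-d0[nm]['frame']).sum(2),(0,0),.7)
    m=np.zeros(g.shape,np.uint8);m[v:v+h,u:u+w]=g[v:v+h,u:u+w]>28
    k,l,s,_=cv2.connectedComponentsWithStats(m);j=1+np.argmax(s[1:,4]);p=np.argwhere(l==j)[:,::-1].astype(float)
    c0=p.mean(0);w_,V=np.linalg.eigh(np.cov((p-c0).T));t=(p-c0)@V[:,1];
    A,B=[p[np.abs(t-x)<1.2].mean(0) for x in(t.min(),t.max())]
    E[nm]=sorted([A,B],key=lambda q:-q[1] if nm=='side' else q[0]);print(nm,s[j],[q.round(1) for q in E[nm]])
tip,e1=tri(T,E['top'][0],S,E['side'][0]);b,e2=tri(T,E['top'][1],S,E['side'][1])
print('tip',tip.round(4),e1,'pred',(seat-.084*d).round(4));print('butt',b.round(4),e2,'pred',(seat+.11*d).round(4))
u=b-tip;L=np.linalg.norm(u);u/=L;print('len',L,'elev',np.degrees(np.arcsin(u[2])),'az tip',np.degrees(np.arctan2(-u[1],-u[0])))
E
python3 drv.py
```

```text
side [ 203  190   42   66 2066] [array([204.3, 254.6]), array([240.3, 190.2])]
top [ 194  158   48   30 1069] [array([194.2, 166.6]), array([240.8, 178.4])]
tip [0.6293 0.1035 0.019 ] 0.021401078145476673 pred [0.5838 0.0757 0.0266]
butt [ 0.5691 -0.0839  0.1553] 0.012583493169146693 pred [ 0.5958 -0.061   0.1638]
len 0.2393996600794944 elev 34.691816355890275 az tip 72.19878601640988
```

```bash
for t in 60 90 130; do sed "s/>28/>$t/" drv.py | python3 -; done
```

```text
side [215 192  22  61 431] [array([215.8, 251.8]), array([232.4, 193.1])]
top [201 171  26   8 107] [array([201.5, 178. ]), array([225.5, 175.5])]
tip [0.5924 0.0759 0.0168] 0.0010319041630599069 pred [0.5838 0.0757 0.0266]
butt [ 0.572  -0.0282  0.1798] 0.008546384520654622 pred [ 0.5958 -0.061   0.1638]
len 0.1944626214776384 elev 56.96440471630564 az tip 78.95028394795177
side [215 194  22  59 216] [array([215.8, 251.8]), array([234.8, 195. ])]
top [206 172  13   7  67] [array([206.7, 177.3]), array([217.8, 173.2])]
tip [ 0.6016  0.0575 -0.0039] 0.0025833001720699934 pred [0.5838 0.0757 0.0266]
butt [ 0.5652 -0.0044  0.1937] 0.015915485634725553 pred [ 0.5958 -0.061   0.1638]
len 0.21029148590415395 elev 70.03537583682328 az tip 59.57371713258968
side [217 195  19  53 137] [array([217.3, 246.7]), array([234.7, 195.3])]
top [208 172  11   6  47] [array([208.3, 176.7]), array([217.6, 173.4])]
tip [0.6002 0.0489 0.0118] 0.0008209567979766025 pred [0.5838 0.0757 0.0266]
butt [ 0.5649 -0.0036  0.1931] 0.015419980125794153 pred [ 0.5958 -0.061   0.1638]
len 0.19198263600309692 elev 70.75353628273534 az tip 56.10145895068271
```

```bash
python3 - <<'E'
from tgt import *
import pickle
S,T=pickle.load(open('d2.pkl','rb'))
def pl(c,p,lat=0):
    o,v=ray(c,*p);q=o+v*(((seat+lat*Y-o)@Y)/(v@Y));return q
for nm,p,pt in(('tip',(216,251.8),(198.5,179.5)),('butt',(231.8,193.5),(235,170)),('org',(223,225.6),(212.5,176))):
    e=pl(S,p)-seat;print(nm,'side plane d,n mm',(e@d*1e3).round(1),(e@n*1e3).round(1),'tri',tri(T,pt,S,p)[0].round(4),tri(T,pt,S,p)[1].round(4))
E
```

```text
tip side plane d,n mm -89.7 13.8 tri [0.584  0.0867 0.0293] 0.0004
butt side plane d,n mm 101.5 -8.7 tri [ 0.5965 -0.0633  0.1499] 0.0008
org side plane d,n mm -6.0 4.9 tri [0.5867 0.0259 0.0869] 0.0012
```

Triangulation and the in-hand pose agree that the driver lies at about 45° in the trough, slid some 4 mm down onto the foot. For the fresh grasp the tool will point along the driver axis, closing across the handle near the butt. I'll go up and over, turning 90°.

>>> step_arm(plan=[[[10,0.9,0],[0.3,-2.5,3],5],[[10,0.9,0],[0.3,-4,3],5],[[10,0.9,0],[0.3,-4.5,2],5],[[10,0.9,0],[0.3,-4,0],5],[[10,0.9,0],[0.1,-2,0],5]])

```text
t: 10.8
position: [0.5964, -0.0891, 0.3371]
tool_rot: [-2.088, -2.245, -0.101]
wrist_force: [0.5, 0.2, -1.2]
gripper_width: 0.0499
grip_force: 0.0
```

>>> step_arm(plan=[[[10,0.9,0],[0.1,-1,0],5],[[10,0.9,0],[0,-1,0],5],[[10,0.9,0],[0,0,0],5],[[10,0.9,0],[0,0,0],5],[[0,0,0],[0,0,0],5]])

```text
t: 11.42
position: [0.5966, -0.1087, 0.333]
tool_rot: [-1.677, -1.796, -0.687]
wrist_force: [-0.9, 0.1, 0.4]
gripper_width: 0.05
grip_force: 0.0
```

```bash
cat > e2.py <<'E'
from tgt import *
import sys
s,M=st();t=float(sys.argv[1]);e=seat+t*d-s['position'];sy=np.sign(M[:,1]@Y)
W=np.array([np.cross(sy*Y,-d),sy*Y,-d]).T
print('delta',(e*100).round(2),'d,n,Y comps',(e@d*100).round(2),(e@n*100).round(2),(e@Y*100).round(2),'turn',np.degrees(cv2.Rodrigues(W@M.T)[0].ravel()).round(2))
E
python3 e2.py .17
```

```text
t 11.43 q [-0.5    0.518  1.448  0.639  1.672 -0.668] 
pos [ 0.5966 -0.1087  0.333 ] z [-0.0676  0.7129 -0.698 ] y [ 0.9969  0.0762 -0.0188] F [-0.9  0.1  0.4] w 0.05 g 0.0
delta [  0.28   0.54 -12.68] d,n,Y comps -9.33 -8.6 -0.33 turn [-0.63 -1.13  0.64]
```

>>> step_arm(plan=[[[-0.6,-1.1,0.6],[0.3,0.5,-4.5],5],[[0,0,0],[0,0,-4.5],5],[[0,0,0],[0,0,-3.7],5],[[0,0,0],[0,0,0],5]])

```text
t: 11.92
position: [0.5994, -0.1003, 0.2078]
tool_rot: [-1.668, -1.83, -0.69]
wrist_force: [-0.0, -0.2, -0.3]
gripper_width: 0.0501
grip_force: 0.0
```

```bash
python3 e2.py .068; python3 - <<'E'
from tgt import *
import pickle
s=sensors.get_state();M=cv2.Rodrigues(s['tool_rot'])[0]
S=cap('side');pickle.dump(S,open('d3.pkl','wb'))
print('TCP px',proj(S,s['position']),'axis ahead',[proj(S,s['position']+M[:,2]*x).round(1) for x in(.06,.1)])
cv2.imwrite('pics/regrasp.png',cv2.resize(S['frame'][165:265,195:275,::-1],(480,600),interpolation=cv2.INTER_CUBIC))
E
```

```text
t 11.93 q [-0.484  0.646  1.533  0.637  1.48  -0.809] 
pos [ 0.5994 -0.1003  0.2078] z [-0.064   0.7027 -0.7086] y [0.9958 0.0919 0.0011] F [-0.  -0.2 -0.3] w 0.0501 g 0.0
delta [-0.62  6.89 -7.37] d,n,Y comps -10.11 -0.32 0.02 turn [ 0.12  0.07 -0.27]
TCP px [235.38049095 172.58936874] axis ahead [array([231.3, 190.5]), array([228.5, 202.6])]
```

View pics/regrasp.png

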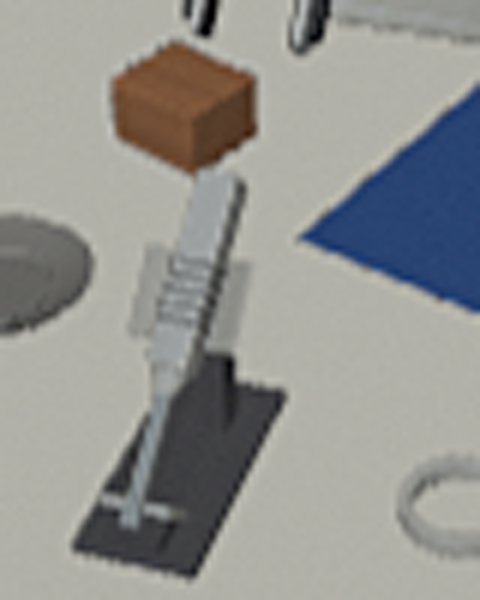

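The fingers (crop 205,30 and 310,45) straddle the extension of the driver axis, and the butt is at (222,180). I'll go down the axis and close.

>>> step_arm(plan=[[[0.1,0.1,-0.3],[-0.2,2.4,-2.9],5],[[0,0,0],[-0.2,2.4,-2.9],5],[[0,0,0],[-0.2,1.4,-1.5],5],[[0,0,0],[0,0.4,-0.6],5],[[0,0,0],[0,0,0],5]])

```text
t: 12.6
position: [0.5958, -0.0358, 0.1318]
tool_rot: [-1.673, -1.829, -0.698]
wrist_force: [0.4, -0.7, -0.8]
gripper_width: 0.0501
grip_force: 0.0
```

```bash
python3 e2.py .066
```

```text
t 12.6 q [-0.402  0.711  1.632  0.705  1.308 -0.862] 
pos [ 0.5958 -0.0358  0.1318] z [-0.0564  0.7036 -0.7083] y [0.9963 0.086  0.0061] F [ 0.4 -0.7 -0.8] w 0.0501 g 0.0
delta [-0.28  0.58  0.08] d,n,Y comps -0.37 0.48 0.23 turn [0.07 0.36 0.07]
```

>>> step_arm(plan=[[[0,0,0],[-0.25,0.1,-0.1],5],[[0,0,0],[0,0,0],3],[[0,0,0],[0,0,0],1],[[0,0,0],[0,0,0],1],[[0,0,0],[0,0,0],1]])

```text
t: 13.22
position: [0.5942, -0.0351, 0.1308]
tool_rot: [-1.675, -1.829, -0.7]
wrist_force: [4.7, -1.9, 4.0]
gripper_width: 0.0229
grip_force: 60.3
```

>>> step_arm(plan=[[[0,0,0],[0,0,0],1],[[0,0,0],[0,0,0],1]])

```text
t: 13.48
position: [0.5942, -0.0351, 0.1308]
tool_rot: [-1.675, -1.829, -0.7]
wrist_force: [5.5, -1.8, 3.7]
gripper_width: 0.0232
grip_force: 60.4
```

```bash
python3 e2.py .066
```

```text
t 13.47 q [-0.402  0.71   1.638  0.707  1.303 -0.866] 
pos [ 0.5942 -0.0351  0.1308] z [-0.0541  0.7037 -0.7085] y [0.9964 0.0843 0.0077] F [ 5.5 -1.8  3.7] w 0.0232 g 60.4
delta [-0.11  0.51  0.18] d,n,Y comps -0.24 0.5 0.06 turn [0.07 0.45 0.16]
```

The grip is good. I'll lift off the rest along the normal, then up.

>>> step_arm(plan=[[[0,0,0],[-0.1,1,1.2],1],[[0,0,0],[-0.1,2,2.5],1],[[0,0,0],[0,2,5],1],[[0,0,0],[0,0,6],1],[[0,0,0],[0,0,6],1]])

```text
t: 14.1
position: [0.5892, 0.0164, 0.3381]
tool_rot: [-1.672, -1.827, -0.693]
wrist_force: [1.0, 0.2, -2.1]
gripper_width: 0.0227
grip_force: 59.6
```

>>> step_arm(plan=[[[-9,-0.8,0],[0,3,2],1],[[-9,-0.8,0],[-0.5,3,1],1],[[-9,-0.8,0],[-0.5,3,0],1],[[-9,-0.8,0],[-0.5,3,0],1],[[-9,-0.8,0],[-0.5,3,0],1]])

```text
t: 14.72
position: [0.5693, 0.1662, 0.3674]
tool_rot: [2.112, 2.311, -0.004]
wrist_force: [-0.5, 1.5, -2.3]
gripper_width: 0.0232
grip_force: 59.5
```

```bash
python3 - <<'E'
from h import *
import pickle
s,M=st();S=cap('side');T=cap('top');pickle.dump((S,T,s),open('d4.pkl','wb'))
d0=pickle.load(open('d0.pkl','rb'))['side']
p=s['position'];print('px tcp, +.157 along tool',proj(S,p),proj(S,p+.157*M[:,2]),proj(S,p+.063*M[:,2]))
# driver rows: diff mask near predicted shank/tip
g=cv2.GaussianBlur(np.abs(S['frame'].astype(np.float32)-d0['frame']).sum(2),(0,0),.7)
a,b=proj(S,p),proj(S,p+.175*M[:,2])
for v in range(int(a[1])+1,int(b[1])+3,3):
    u0=int(a[0]+(b[0]-a[0])*(v-a[1])/(b[1]-a[1]));r_=np.where(g[v,u0-22:u0+22]>50)[0]+u0-22
    print(v,u0,(r_.min(),r_.max(),len(r_)) if len(r_) else '-')
E
```

```text
t 14.72 q [ 0.269  0.249  1.56  -0.011  1.329  0.182] 
pos [0.5693 0.1662 0.3674] z [ 0.0065 -0.0093 -0.9999] y [0.9959 0.0899 0.0056] F [-0.5  1.5 -2.3] w 0.0232 g 59.5
px tcp, +.157 along tool [196.94843898 173.05424511] [202.47891609 222.98700666] [199.30105302 194.29518204]
174 197 (np.int64(189), np.int64(205), 17)
177 197 (np.int64(192), np.int64(204), 13)
180 197 (np.int64(192), np.int64(205), 14)
183 198 (np.int64(192), np.int64(205), 14)
186 198 (np.int64(192), np.int64(205), 14)
189 198 (np.int64(192), np.int64(205), 14)
192 199 (np.int64(192), np.int64(205), 14)
195 199 (np.int64(193), np.int64(205), 13)
198 199 (np.int64(193), np.int64(205), 13)
201 200 (np.int64(197), np.int64(203), 7)
204 200 (np.int64(201), np.int64(201), 1)
207 200 (np.int64(201), np.int64(201), 1)
210 201 (np.int64(198), np.int64(199), 2)
213 201 (np.int64(198), np.int64(199), 2)
216 201 (np.int64(198), np.int64(200), 3)
219 202 (np.int64(198), np.int64(202), 5)
222 202 (np.int64(198), np.int64(202), 5)
225 202 (np.int64(198), np.int64(202), 5)
228 203 (np.int64(198), np.int64(202), 5)
```

The driver looks tilted in hand, with its tip towards +y, but in that plane the camera sees it nearly end-on. I'll yaw −70° so the side camera sees the tilt broadside.

>>> step_arm(plan=[[[0,0,-10],[0,0,0],1],[[0,0,-10],[0,0,0],1],[[0,0,-10],[0,0,0],1],[[0,0,-10],[0,0,0],1],[[0,0,-10],[0,0,0],1]])

```text
t: 15.45
position: [0.5695, 0.1646, 0.3661]
tool_rot: [2.899, 1.195, -0.007]
wrist_force: [0.2, -0.7, -1.9]
gripper_width: 0.0232
grip_force: 59.6
```

>>> step_arm(plan=[[[0,0,-10],[0,0,0],1],[[0,0,-10],[0,0,0],1],[[0,0,0],[0,0,0],1]])

```text
t: 15.82
position: [0.5698, 0.1648, 0.3663]
tool_rot: [3.06, 0.685, -0.008]
wrist_force: [-0.7, -0.5, -1.7]
gripper_width: 0.0231
grip_force: 59.6
```

```bash
cat > tilt.py <<'E'
from h import *
import pickle
s,M=st();S=cap('side')
g=cv2.GaussianBlur(np.abs(S['frame'].astype(np.float32)-pickle.load(open('d0.pkl','rb'))['side']['frame']).sum(2),(0,0),.6)
p=s['position'];a,b=proj(S,p),proj(S,p+.157*M[:,2]);print('tcp px',a,'pred tip',b,'tool x',M[:,0].round(3))
m=np.zeros(g.shape,np.uint8);v0=int(a[1])+4;m[v0:v0+70,int(a[0])-45:int(a[0])+45]=g[v0:v0+70,int(a[0])-45:int(a[0])+45]>45
m=cv2.morphologyEx(m,cv2.MORPH_CLOSE,np.ones((3,3),np.uint8))
k,l,q,_=cv2.connectedComponentsWithStats(m);j=1+np.argmax(q[1:,4]);print(q[j])
def back(u,v):
    o,w=ray(S,u,v);y=M[:,1];P=o+w*(((p-o)@y)/(w@y));e=P-p;return (e@M[:,2]*1e3).round(1),(e@M[:,0]*1e3).round(1)
for v in range(q[j,1],q[j,1]+q[j,3]):
    r_=np.where(l[v]==j)[0]
    if v%3==0 or v>q[j,1]+q[j,3]-5: print(v,r_.min(),r_.max(),len(r_),'along,tx mm',back((r_.min()+r_.max())/2,v))
E
python3 tilt.py
```

```text
t 15.82 q [ 0.264  0.255  1.555 -0.006  1.337  1.396] 
pos [0.5698 0.1648 0.3663] z [-0.0038 -0.0068 -1.    ] y [ 0.4261 -0.9047  0.0046] F [-0.7 -0.5 -1.7] w 0.0231 g 59.6
tcp px [197.12646624 173.13247023] pred tip [203.09070647 223.20400947] tool x [ 0.905  0.426 -0.006]
[192 177  13  49 341]
177 192 204 13 along,tx mm (np.float64(11.1), np.float64(-1.0))
180 193 204 12 along,tx mm (np.float64(19.8), np.float64(-1.3))
183 193 204 12 along,tx mm (np.float64(28.6), np.float64(-0.5))
186 193 204 12 along,tx mm (np.float64(37.5), np.float64(0.4))
189 193 204 12 along,tx mm (np.float64(46.4), np.float64(1.3))
192 193 203 11 along,tx mm (np.float64(55.4), np.float64(3.4))
195 193 203 11 along,tx mm (np.float64(64.6), np.float64(4.3))
198 193 203 11 along,tx mm (np.float64(73.9), np.float64(5.2))
201 199 202 4 along,tx mm (np.float64(83.6), np.float64(-0.1))
204 198 199 2 along,tx mm (np.float64(92.9), np.float64(5.8))
207 198 199 2 along,tx mm (np.float64(102.5), np.float64(6.8))
210 196 199 4 along,tx mm (np.float64(112.1), np.float64(10.3))
213 196 196 1 along,tx mm (np.float64(121.8), np.float64(15.2))
216 196 197 2 along,tx mm (np.float64(131.8), np.float64(14.9))
219 196 198 3 along,tx mm (np.float64(141.9), np.float64(14.6))
222 196 198 3 along,tx mm (np.float64(152.2), np.float64(15.6))
223 196 197 2 along,tx mm (np.float64(155.5), np.float64(17.3))
224 196 197 2 along,tx mm (np.float64(159.0), np.float64(17.6))
225 196 197 2 along,tx mm (np.float64(162.4), np.float64(18.0))
```

The driver sits about 7° tip-up against the tool axis, and it must have lain like that in the rest, so it wasn't flush. There's plenty of time, so I'll prop it again properly, aligned at 45°, before the holder.

```bash
cat > e3.py <<'E'
from tgt import *
import sys
al=np.radians(6.8);sa,ca=np.sin(al),np.cos(al)
s,M=st();dd,nn=[float(x)/1e3 for x in sys.argv[1:3]]
tz=-ca*d-sa*n;tx=-sa*d+ca*n;W=np.array([tx,np.cross(tz,tx),tz]).T
P=seat+(dd+78.7e-3)*d+(nn+3e-3)*n;e=P-s['position']
tu=np.degrees(cv2.Rodrigues(W@M.T)[0].ravel())
print('target',P.round(4),'delta cm',(e*100).round(2),'dnY',(e@d*100).round(2),(e@n*100).round(2),(e@Y*100).round(2),'turn',tu.round(2),np.linalg.norm(tu).round(1))
E
python3 e3.py 6 60
```

```text
t 15.88 q [ 0.264  0.255  1.555 -0.006  1.337  1.394] 
pos [0.57   0.1649 0.3664] z [-0.0034 -0.0068 -1.    ] y [ 0.428  -0.9038  0.0047] F [-0.3  0.5 -2.8] w 0.0234 g 59.6
target [0.5903 0.0012 0.1904] delta cm [  2.04 -16.37 -17.6 ] dnY -0.79 -24.1 -0.6 turn [ 35.66 -20.13  66.97] 78.5
```

>>> step_arm(plan=[[[0,0,10],[0,0,0],1],[[0,0,10],[0,0,0],1],[[0,0,10],[0,0,0],1],[[0,0,10],[0,0,0],1],[[0,0,10],[0,0,0],1]])

```text
t: 16.5
position: [0.5702, 0.1652, 0.3667]
tool_rot: [2.476, 1.924, -0.002]
wrist_force: [-0.1, 0.0, -1.5]
gripper_width: 0.023
grip_force: 59.5
```

>>> step_arm(plan=[[[0,0,10],[0.3,-3,0],1],[[0,0,10],[0.3,-3,0],1],[[9.5,0.8,0],[0.3,-3,0],1],[[9.5,0.8,0],[0.3,-3,0],1],[[9.5,0.8,0],[0.3,-3,0],1]])

```text
t: 17.12
position: [0.5856, 0.0144, 0.3679]
tool_rot: [-1.845, -2.025, -0.484]
wrist_force: [1.0, 0.1, -2.0]
gripper_width: 0.0235
grip_force: 59.6
```

```bash
python3 e3.py 6 60
```

```text
t 17.12 q [-0.234  0.305  1.566  0.48   1.447 -0.43 ] 
pos [0.5856 0.0144 0.3679] z [-0.0327  0.4785 -0.8775] y [0.9959 0.09   0.012 ] F [ 1.   0.1 -2. ] w 0.0235 g 59.6
target [0.5903 0.0012 0.1904] delta cm [  0.47  -1.32 -17.74] dnY -11.59 -13.5 -0.35 turn [ 9.45  1.53 -0.11] 9.6
```

>>> step_arm(plan=[[[9.4,1.5,-0.1],[0.4,-0.5,-4],1],[[0,0,0],[0.1,-0.5,-5],1],[[0,0,0],[0,-0.3,-5],1],[[0,0,0],[0,0,-3.7],1],[[0,0,0],[0,0,0],1]])

```text
t: 17.75
position: [0.5887, 0.0027, 0.1873]
tool_rot: [-1.749, -1.902, -0.593]
wrist_force: [-0.1, -0.3, -2.1]
gripper_width: 0.023
grip_force: 59.5
```

```bash
python3 e3.py 6 0
```

```text
t 17.75 q [-0.31   0.567  1.677  0.634  1.266 -0.704] 
pos [0.5887 0.0027 0.1873] z [-0.0602  0.6124 -0.7882] y [ 0.9962  0.0867 -0.0087] F [-0.1 -0.3 -2.1] w 0.023 g 59.5
target [ 0.594  -0.0411  0.148 ] delta cm [ 0.53 -4.37 -3.93] dnY 0.33 -5.9 -0.15 turn [ 0.26 -0.48  0.02] 0.5
```

Now down along −n, gently, watching the force.

>>> step_arm(plan=[[[0.3,-0.5,0],[0.3,-1.9,-1.3],1],[[0,0,0],[0.1,-1,-1],1],[[0,0,0],[0,-0.5,-0.5],1],[[0,0,0],[0,0,0],1]])

```text
t: 18.25
position: [0.5947, -0.0316, 0.1624]
tool_rot: [-1.749, -1.908, -0.61]
wrist_force: [0.1, 1.1, -1.1]
gripper_width: 0.0232
grip_force: 59.6
```

```bash
python3 e3.py 6 0
```

```text
t 18.25 q [-0.36   0.618  1.654  0.628  1.258 -0.765] 
pos [ 0.5947 -0.0316  0.1624] z [-0.0483  0.6154 -0.7867] y [0.9964 0.0846 0.005 ] F [ 0.1  1.1 -1.1] w 0.0232 g 59.6
target [ 0.594  -0.0411  0.148 ] delta cm [-0.07 -0.95 -1.43] dnY -0.35 -1.68 0.15 turn [0.05 0.29 0.15] 0.3
```

>>> step_arm(plan=[[[0,0.3,0.1],[-0.15,0,-0.5],1],[[0,0,0],[0,-0.2,-0.2],1],[[0,0,0],[0,0,0],1]])

```text
t: 18.62
position: [0.5931, -0.0333, 0.1549]
tool_rot: [-1.747, -1.905, -0.603]
wrist_force: [1.4, -0.9, -1.7]
gripper_width: 0.0231
grip_force: 59.6
```

```bash
python3 e3.py 6 0
```

```text
t 18.62 q [-0.363  0.629  1.655  0.625  1.254 -0.771] 
pos [ 0.5931 -0.0333  0.1549] z [-0.0541  0.6153 -0.7864] y [ 9.962e-01  8.660e-02 -8.000e-04] F [ 1.4 -0.9 -1.7] w 0.0231 g 59.6
target [ 0.594  -0.0411  0.148 ] delta cm [ 0.1  -0.77 -0.69] dnY 0.06 -1.04 -0.03 turn [ 0.05 -0.04  0.03] 0.1
```

>>> step_arm(plan=[[[0,0,0],[0.05,-0.3,-0.25],1],[[0,0,0],[0,0,0],1]])

```text
t: 18.88
position: [0.5936, -0.0367, 0.1523]
tool_rot: [-1.748, -1.905, -0.603]
wrist_force: [0.4, 0.0, -1.1]
gripper_width: 0.0231
grip_force: 59.6
```

>>> step_arm(plan=[[[0,0,0],[0,-0.2,-0.2],1],[[0,0,0],[0,0,0],1]])

```text
t: 19.12
position: [0.5936, -0.0386, 0.1503]
tool_rot: [-1.748, -1.905, -0.603]
wrist_force: [0.1, 0.9, -2.0]
gripper_width: 0.023
grip_force: 59.6
```

```bash
python3 e3.py 6 0
```

```text
t 19.12 q [-0.37   0.638  1.651  0.623  1.253 -0.779] 
pos [ 0.5936 -0.0386  0.1503] z [-0.0539  0.6153 -0.7864] y [ 9.963e-01  8.620e-02 -8.000e-04] F [ 0.1  0.9 -2. ] w 0.023 g 59.6
target [ 0.594  -0.0411  0.148 ] delta cm [ 0.04 -0.24 -0.23] dnY 0.01 -0.34 -0.02 turn [ 0.06 -0.04  0.05] 0.1
```

>>> step_arm(plan=[[[0,0,0],[0,-0.15,-0.15],1],[[0,0,0],[0,0,0],1]])

```text
t: 19.38
position: [0.5936, -0.04, 0.1489]
tool_rot: [-1.748, -1.905, -0.603]
wrist_force: [0.7, 0.6, -2.4]
gripper_width: 0.0235
grip_force: 59.6
```

>>> step_arm(plan=[[[0,0,0],[0,-0.15,-0.15],1],[[0,0,0],[0,0,0],1]])

```text
t: 19.62
position: [0.5936, -0.0415, 0.1474]
tool_rot: [-1.748, -1.905, -0.603]
wrist_force: [-0.2, 0.1, -2.1]
gripper_width: 0.0234
grip_force: 59.6
```

```bash
python3 e3.py 6 0
```

```text
t 19.62 q [-0.374  0.644  1.649  0.622  1.252 -0.784] 
pos [ 0.5936 -0.0415  0.1474] z [-0.0539  0.6153 -0.7864] y [ 9.963e-01  8.630e-02 -7.000e-04] F [-0.2  0.1 -2.1] w 0.0234 g 59.6
target [ 0.594  -0.0411  0.148 ] delta cm [0.04 0.05 0.06] dnY 0.01 0.07 -0.05 turn [ 0.06 -0.03  0.05] 0.1
```

>>> step_arm(plan=[[[0,0,0],[0,-0.15,-0.15],1],[[0,0,0],[0,0,0],1]])

```text
t: 19.88
position: [0.5936, -0.0431, 0.1459]
tool_rot: [-1.748, -1.905, -0.603]
wrist_force: [0.4, -0.5, -0.8]
gripper_width: 0.0231
grip_force: 59.6
```

>>> step_arm(plan=[[[0,0,0],[0,-0.15,-0.15],1],[[0,0,0],[0,0,0],1]])

```text
t: 20.12
position: [0.5937, -0.0444, 0.1446]
tool_rot: [-1.747, -1.905, -0.604]
wrist_force: [0.3, 1.7, -1.4]
gripper_width: 0.0233
grip_force: 59.7
```

>>> step_arm(plan=[[[0,0,0],[0,-0.1,-0.1],1],[[0,0,0],[0,0,0],1]])

```text
t: 20.38
position: [0.5939, -0.0449, 0.144]
tool_rot: [-1.747, -1.905, -0.605]
wrist_force: [1.6, 4.4, 2.6]
gripper_width: 0.0229
grip_force: 59.8
```

Firm contact along the normal, with d still 6 mm short of the foot. I'll release and let it settle.

>>> step_arm(plan=[[[0,0,0],[0,0,0],2.6],[[0,0,0],[0,0,0],3],[[0,0,0],[0,0,0],4],[[0,0,0],[0,0,0],5],[[0,0,0],[0,0,0],5]])

```text
t: 21.0
position: [0.5936, -0.0455, 0.1435]
tool_rot: [-1.748, -1.905, -0.603]
wrist_force: [-0.1, -0.2, -0.8]
gripper_width: 0.0502
grip_force: 0.0
```

>>> step_arm(plan=[[[0,0,0],[0.3,-2.2,2.8],5],[[0,0,0],[0.3,-2.2,2.8],5],[[0,0,0],[0.3,-2.2,2.8],5],[[0,0,0],[0.3,-2.2,2.8],5],[[0,0,0],[0,0,0],5]])

```text
t: 21.62
position: [0.6069, -0.1353, 0.2576]
tool_rot: [-1.751, -1.908, -0.607]
wrist_force: [-0.2, 0.1, -0.5]
gripper_width: 0.0499
grip_force: 0.0
```

```bash
cat > rm.py <<'E'
from tgt import *
import pickle
st();S=cap('side');T=cap('top');d0=pickle.load(open('d0.pkl','rb'));S2,T2=pickle.load(open('d2.pkl','rb'));pickle.dump((S,T),open('d5.pkl','wb'))
def blur(x): return cv2.GaussianBlur(x.astype(np.float32),(0,0),.6)
def ends(c,ref,th,box):
    u,v,w,h=box;g=np.abs(blur(c['frame'])-blur(ref['frame'])).sum(2);m=np.zeros(g.shape,np.uint8);m[v:v+h,u:u+w]=g[v:v+h,u:u+w]>th
    k,l,s,_=cv2.connectedComponentsWithStats(cv2.morphologyEx(m,cv2.MORPH_CLOSE,np.ones((3,3),np.uint8)));j=1+np.argmax(s[1:,4]);p=np.argwhere(l==j)[:,::-1].astype(float)
    c0=p.mean(0);a=np.linalg.eigh(np.cov((p-c0).T))[1][:,1];a*=np.sign(a[1]) if abs(a[1])>.8 else -np.sign(a[0]);t=(p-c0)@a
    return s[j,4],[p[np.abs(t-x)<1.5].mean(0).round(1).tolist() for x in(t.max(),t.min())]
for nm,a,b in(('before',S2,T2),('now',S,T)):
    for th in(50,60,75): print(nm,th,'side tip,butt',ends(a,d0['side'],th,(203,190,42,66)),'top',ends(b,d0['top'],th-15,(194,158,48,30)))
# line of shank in top against dark base: brightest column positions
for nm,c in(('before',T2),('now',T)):
    print(nm); f=c['frame'].sum(2).astype(int)-d0['top']['frame'].sum(2).astype(int);print(f[168:184,194:242:2])
E
python3 rm.py
```

```text
t 21.62 q [-0.492  0.57   1.478  0.545  1.505 -0.731] 
pos [ 0.6069 -0.1353  0.2576] z [-0.0493  0.6135 -0.7881] y [0.9964 0.0847 0.0037] F [-0.2  0.1 -0.5] w 0.0499 g 0.0
before 50 side tip,butt (np.int32(445), [[216.0, 251.5], [232.4, 193.4]]) top (np.int32(1014), [[194.3, 169.6], [240.7, 175.4]])
before 60 side tip,butt (np.int32(419), [[215.8, 251.6], [232.3, 193.5]]) top (np.int32(482), [[199.7, 178.7], [240.5, 174.0]])
before 75 side tip,butt (np.int32(367), [[215.8, 251.6], [232.7, 193.7]]) top (np.int32(167), [[201.5, 178.0], [235.5, 170.0]])
now 50 side tip,butt (np.int32(340), [[217.2, 247.4], [234.3, 190.3]]) top (np.int32(227), [[203.5, 178.0], [237.7, 169.4]])
now 60 side tip,butt (np.int32(289), [[218.0, 247.2], [234.3, 190.3]]) top (np.int32(186), [[204.5, 177.5], [237.6, 169.3]])
now 75 side tip,butt (np.int32(226), [[218.0, 247.2], [234.3, 190.3]]) top (np.int32(166), [[205.5, 177.5], [237.6, 169.3]])
before
[[  52   49   45   51   40   38   46   42   40   38   44   22   30   25
    17   35   41   27  -54  -86 -148  -28   41   50]
 [  26   50   45   46   47   40   44
[... 3144 characters left out ...]
5   16   47    8  -21
   -37   13   14  -11   11   22   19   44    4   24]
 [  21   23   11   14   33   25   28   14   10   -6   -5   -5    0    9
     6   -4   25   13    7  -20   26   24   19   19]
 [  20   27    9   22   18   -1    1   19    2   -6    5   -2   10   18
    12   13   11    5  -10    2   19    7    4   26]
 [  17   36   23   19   19    8    7   -4   18    2    7    5   17   11
    27    1   -2  -10  -12   13   18   16   25   15]
 [  10   33   19   25   14   29   -4    4    3   10   -6   10    0   26
    -4   -2   26   -1   -8   11   14   13   23   27]
 [  23   32   20   13    9   26    5   28    0   -3   -8   11   -2   19
    10   -6   -4   17   13    6   31   32   22   39]]
```

```bash
python3 - <<'E'
from tgt import *
import pickle
S2,T2=pickle.load(open('d2.pkl','rb'));S,T=pickle.load(open('d5.pkl','rb'))
for nm,s,t,pp in(('before',S2,T2,((215.9,251.9),(200,179),(232.2,193.4),(235.5,170))),('now',S,T,((217.6,247.5),(203,178),(234.2,190.3),(237.2,169.4)))):
    a,e1=tri(t,pp[1],s,pp[0]);b,e2=tri(t,pp[3],s,pp[2]);u=b-a
    print(nm,'tip',a.round(4),round(e1,4),'butt',b.round(4),round(e2,4),'len',np.linalg.norm(u).round(4),'elev',np.degrees(np.arcsin(u[2]/np.linalg.norm(u))).round(1),[((x-seat)@w*1e3).round(1) for x in(a,b) for w in(d,n,Y)])
print(proj(S,seat+.11*d),proj(S,seat-.084*d),proj(T,seat+.11*d),proj(T,seat-.084*d))
E
```

```text
before tip [0.5876 0.0815 0.0227] 0.0005 butt [ 0.5964 -0.0652  0.1491] 0.0002 len 0.1938 elev 40.7 [np.float64(-90.6), np.float64(1.1), np.float64(-4.3), np.float64(102.6), np.float64(-13.4), np.float64(-0.2)]
now tip [0.5893 0.0683 0.0297] 0.0018 butt [ 0.5945 -0.0724  0.1579] 0.0041 len 0.1904 elev 42.3 [np.float64(-76.3), np.float64(-3.3), np.float64(-4.8), np.float64(113.8), np.float64(-12.1), np.float64(2.2)]
[231.63807718 190.42434493] [217.8311904  250.14555698] [234.27445824 169.2032552 ] [201.28270935 179.66438859]
```

It's free and flush now, but it didn't slide: it sits about 10 mm up-slope of the foot. I'll close the fingers and push the butt gently down the axis until the tip meets the foot plate.

```bash
python3 e2.py .14
```

```text
t 21.73 q [-0.491  0.572  1.482  0.545  1.504 -0.731] 
pos [ 0.6053 -0.1332  0.255 ] z [-0.054   0.6155 -0.7863] y [ 0.9963  0.0861 -0.001 ] F [-0.4  0.2 -0.2] w 0.0501 g 0.0
delta [-0.77  5.11 -7.  ] d,n,Y comps -8.59 -1.3 0.32 turn [6.82 0.53 0.06]
```

>>> step_arm(plan=[[[6.8,0.5,0],[0,0,0],0],[[0,0,0],[-0.4,2.4,-3.7],0],[[0,0,0],[-0.3,2.4,-3.6],0],[[0,0,0],[0,0,0],0]])

```text
t: 22.22
position: [0.5957, -0.0824, 0.179]
tool_rot: [-1.668, -1.819, -0.687]
wrist_force: [-0.1, -1.0, 0.1]
gripper_width: 0.0004
grip_force: 0.0
```

```bash
python3 e2.py .11
```

```text
t 22.23 q [-0.464  0.673  1.567  0.653  1.429 -0.825] 
pos [ 0.5957 -0.0824  0.179 ] z [-0.0678  0.7065 -0.7045] y [ 0.996   0.0889 -0.0067] F [-0.1 -1.   0.1] w 0.0004 g 0.0
delta [ 0.    2.14 -1.53] d,n,Y comps -2.59 0.43 -0.19 turn [-0.18 -0.4  -0.1 ]
```

>>> step_arm(plan=[[[0,0,0],[0.1,1.2,-1.2],0],[[0,0,0],[0,0.35,-0.35],0],[[0,0,0],[0,0,0],0]])

```text
t: 22.6
position: [0.5999, -0.07, 0.1674]
tool_rot: [-1.673, -1.826, -0.694]
wrist_force: [-0.4, 0.3, 0.2]
gripper_width: 0.0001
grip_force: 0.0
```

>>> step_arm(plan=[[[0,0,0],[0,0.2,-0.2],0],[[0,0,0],[0,0.15,-0.15],0],[[0,0,0],[0,0,0],0]])

```text
t: 22.98
position: [0.6007, -0.0678, 0.1649]
tool_rot: [-1.675, -1.827, -0.696]
wrist_force: [-0.0, -5.4, 6.9]
gripper_width: -0.0
grip_force: 4.3
```

```bash
python3 e2.py .11; sed -i 's/^for nm,c in((.before.*//; s/^    print(nm); f=.*//' rm.py; python3 rm.py | grep now
```

```text
t 22.98 q [-0.442  0.684  1.583  0.671  1.386 -0.834] 
pos [ 0.6007 -0.0678  0.1649] z [-0.0575  0.7032 -0.7087] y [0.9963 0.0853 0.0039] F [-0.  -5.4  6.9] w -0.0 g 4.3
delta [-0.49  0.68 -0.11] d,n,Y comps -0.59 0.43 0.43 turn [0.11 0.23 0.11]
now 50 side tip,butt (np.int32(355), [[217.2, 247.4], [234.3, 190.3]]) top (np.int32(527), [[203.5, 186.5], [241.0, 159.5]])
now 60 side tip,butt (np.int32(288), [[218.0, 247.2], [234.3, 190.3]]) top (np.int32(490), [[203.7, 186.7], [241.0, 159.5]])
now 75 side tip,butt (np.int32(238), [[218.0, 247.2], [234.0, 190.2]]) top (np.int32(425), [[203.7, 186.7], [241.0, 159.5]])
```

The butt resists 9 N at exactly the predicted place, so the tip already rests on the foot plate and it's properly seated. The rest is really about 8 mm further to −y, which matches the trough overlay. I'll back off, open and regrasp along the axis.

>>> step_arm(plan=[[[0,0,0],[0.1,-1.4,1.4],0],[[0.1,0.2,0.1],[-0.2,-1.8,1.8],5],[[0,0,0],[-0.1,-1,1],5],[[0,0,0],[0,0,0],5],[[0,0,0],[0,0,0],5]])

```text
t: 23.7
position: [0.5973, -0.1081, 0.2051]
tool_rot: [-1.67, -1.822, -0.69]
wrist_force: [-0.5, 0.5, -0.3]
gripper_width: 0.0496
grip_force: 0.0
```

```bash
sed -i 's/^O=np.array.*seat=.*/O=np.array([.589,.0165,0]);d=(Z-X)\/2**.5;n=(Z+X)\/2**.5;seat=O+.086*Z+.006*d-.0055*n/' tgt.py; python3 e2.py .072
```

```text
t 23.7 q [-0.496  0.654  1.529  0.633  1.487 -0.814] 
pos [ 0.5973 -0.1081  0.2051] z [-0.0646  0.7055 -0.7058] y [ 0.9961  0.0881 -0.003 ] F [-0.5  0.5 -0.3] w 0.0496 g 0.0
delta [-0.32  6.58 -6.78] d,n,Y comps -9.45 -0.14 -0.26 turn [-0.09 -0.18 -0.06]
```

>>> step_arm(plan=[[[0,0,0],[0,2.6,-2.7],5],[[0,0,0],[-0.1,2.4,-2.4],5],[[0,0,0],[-0.1,1.2,-1.2],5],[[0,0,0],[-0.1,0.4,-0.4],5],[[0,0,0],[0,0,0],5]])

```text
t: 24.32
position: [0.5949, -0.0426, 0.1387]
tool_rot: [-1.67, -1.823, -0.691]
wrist_force: [0.7, -0.4, -0.7]
gripper_width: 0.05
grip_force: 0.0
```

```bash
python3 e2.py .072
```

```text
t 24.32 q [-0.411  0.707  1.621  0.693  1.331 -0.852] 
pos [ 0.5949 -0.0426  0.1387] z [-0.064   0.7051 -0.7062] y [ 0.9961  0.0884 -0.002 ] F [ 0.7 -0.4 -0.7] w 0.05 g 0.0
delta [-0.07  0.03 -0.15] d,n,Y comps -0.13 -0.08 0.07 turn [-0.06 -0.12 -0.07]
```

Well aligned. I'll close, then lift along the normal.

>>> step_arm(plan=[[[0,0,0],[-0.05,0,-0.1],4],[[0,0,0],[0,0,0],1],[[0,0,0],[0,0,0],1],[[0,0,0],[0,0,0],1],[[0,0,0],[0,0,0],1]])

```text
t: 24.95
position: [0.5949, -0.0433, 0.1383]
tool_rot: [-1.671, -1.824, -0.692]
wrist_force: [0.6, -6.0, 5.8]
gripper_width: 0.0236
grip_force: 59.7
```

>>> step_arm(plan=[[[0,0,0],[0,0.7,1.2],1],[[0,0,0],[-0.1,2,2.5],1],[[0,0,0],[0,2,5],1],[[0,0,0],[0,0,6],1],[[0,0,0],[0,0,6],1]])

```text
t: 25.58
position: [0.5922, 0.0056, 0.346]
tool_rot: [-1.669, -1.822, -0.688]
wrist_force: [0.7, -0.1, -2.1]
gripper_width: 0.0232
grip_force: 59.0
```

>>> step_arm(plan=[[[-9,-0.8,0],[0,3,2],1],[[-9,-0.8,0],[-0.5,3,1],1],[[-9,-0.8,0],[-0.5,3,0],1],[[-9,-0.8,-10],[-0.5,3,0],1],[[-9,-0.8,-10],[-0.5,3,0],1]])

```text
t: 26.2
position: [0.572, 0.1537, 0.3747]
tool_rot: [-2.395, -1.996, -0.115]
wrist_force: [0.5, 1.1, -3.0]
gripper_width: 0.0232
grip_force: 59.0
```

>>> step_arm(plan=[[[0,0,-10],[0,0,0],1],[[0,0,-10],[0,0,0],1],[[0,0,-10],[0,0,0],1],[[0,0,-10],[0,0,0],1],[[0,0,-10],[0,0,0],1]])

```text
t: 26.82
position: [0.5721, 0.1527, 0.3737]
tool_rot: [3.027, 0.798, 0.12]
wrist_force: [-0.7, -0.2, -1.5]
gripper_width: 0.0233
grip_force: 59.1
```

```bash
python3 tilt.py
```

```text
t 26.82 q [ 0.245  0.208  1.601 -0.008  1.256  1.302] 
pos [0.5721 0.1527 0.3737] z [ 0.076   0.0109 -0.997 ] y [ 0.4917 -0.8703  0.028 ] F [-0.7 -0.2 -1.5] w 0.0233 g 59.1
tcp px [198.52792    167.86000455] pred tip [199.68883837 217.46116824] tool x [0.867 0.492 0.072]
[194 171  12  43 347]
171 194 204 11 along,tx mm (np.float64(9.1), np.float64(-1.0))
174 194 205 12 along,tx mm (np.float64(17.8), np.float64(-2.0))
177 194 205 12 along,tx mm (np.float64(26.7), np.float64(-1.8))
180 194 205 12 along,tx mm (np.float64(35.6), np.float64(-1.7))
183 194 205 12 along,tx mm (np.float64(44.7), np.float64(-1.5))
186 194 205 12 along,tx mm (np.float64(53.9), np.float64(-1.4))
189 195 205 11 along,tx mm (np.float64(63.2), np.float64(-2.4))
192 195 205 11 along,tx mm (np.float64(72.5), np.float64(-2.3))
195 196 203 8 along,tx mm (np.float64(82.0), np.float64(-0.9))
198 198 202 5 along,tx mm (np.float64(91.7), np.float64(-1.9))
201 199 202 4 along,tx mm (np.float64(101.4), np.float64(-3.1))
204 201 202 2 along,tx mm (np.float64(111.3), np.float64(-5.5))
207 202 202 1 along,tx mm (np.float64(121.4), np.float64(-6.6))
210 198 202 5 along,tx mm (np.float64(131.3), np.float64(-1.3))
211 199 202 4 along,tx mm (np.float64(134.8), np.float64(-2.5))
212 199 202 4 along,tx mm (np.float64(138.2), np.float64(-2.5))
213 200 200 1 along,tx mm (np.float64(141.6), np.float64(-1.1))
```

The driver is now exactly in line with the tool (tilt about 0), so the prop was flush. Next: straighten up and go over the empty compartment.

```bash
cat > e4.py <<'E'
from h import *
import sys
z=float(sys.argv[1]);s,M=st();a=np.radians(-8);tz=np.array([0,0,-1.]);ty=np.array([np.cos(a),np.sin(a),0]);W=np.array([np.cross(ty,tz),ty,tz]).T
C=np.array([.493,.3525,z])+.0015*W[:,0];ax=s['position']-.0015*M[:,0]
tu=np.degrees(cv2.Rodrigues(W@M.T)[0].ravel());print('delta cm',((C-s['position'])*100).round(2),'turn',tu.round(2))
E
python3 e4.py .36
```

```text
t 26.88 q [ 0.245  0.208  1.601 -0.009  1.256  1.31 ] 
pos [0.5722 0.1528 0.3738] z [ 0.0762  0.0106 -0.997 ] y [ 0.4857 -0.8737  0.0279] F [-0.6 -0.2 -1. ] w 0.0232 g 59.2
delta cm [-7.9  20.12 -1.38] turn [-2.58  3.78 52.85]
```

>>> step_arm(plan=[[[-0.5,0.8,10.6],[-1.6,4,0],1],[[-0.5,0.8,10.6],[-1.6,4,0],1],[[-0.5,0.8,10.6],[-1.6,4,0],1],[[-0.5,0.8,10.6],[-1.6,4,0],1],[[-0.5,0.6,10.4],[-1.5,4.1,0],1]])

```text
t: 27.5
position: [0.4929, 0.3544, 0.374]
tool_rot: [-2.348, -2.084, 0.001]
wrist_force: [1.7, 0.5, -1.1]
gripper_width: 0.023
grip_force: 59.5
```

```bash
python3 e4.py .36
```

```text
t 27.5 q [0.603 0.27  1.517 0.002 1.355 0.722] 
pos [0.4929 0.3544 0.374 ] z [-0.0019  0.0012 -1.    ] y [ 0.9929 -0.1191 -0.002 ] F [ 1.7  0.5 -1.1] w 0.023 g 59.5
delta cm [ 0.03 -0.04 -1.4 ] turn [-0.07 -0.11 -1.16]
```

>>> step_arm(plan=[[[0,0,-1],[0,0,-4],1],[[0,0,0],[0,0,-4],1],[[0,0,0],[0,0,0],1]])

```text
t: 27.88
position: [0.4918, 0.3522, 0.2909]
tool_rot: [-2.373, -2.055, 0.011]
wrist_force: [-0.1, -1.5, -1.7]
gripper_width: 0.0235
grip_force: 59.4
```

```bash
python3 tilt.py; python3 e4.py .16; python3 - <<'E'
from h import *
import pickle
S=pickle.load(open('d0.pkl','rb'))['side'];yd=np.array([.15,.989,0]);xd=np.array([.989,-.15,0])
for a in(-.026,.026):
  for b in(.02,-.073): print(proj(S,np.array([.493,.3525,.113])+a*xd+(b+.0055 if b>0 else b)*yd).round(1))
print('seen rim corners',[(180+.0,315),(197,322),(232.2,282),(215,275)])
E
```

```text
t 27.88 q [0.601 0.336 1.616 0.002 1.197 0.743] 
pos [0.4918 0.3522 0.2909] z [-0.007  -0.0025 -1.    ] y [ 0.9898 -0.1426 -0.0066] F [-0.1 -1.5 -1.7] w 0.0235 g 59.4
tcp px [187.25892883 256.59064105] pred tip [195.21070726 305.45239925] tool x [ 0.143  0.99  -0.003]
[180 260  20  47 531]
261 180 197 18 along,tx mm (np.float64(14.1), np.float64(-1.5))
264 180 197 18 along,tx mm (np.float64(21.7), np.float64(-0.1))
267 181 198 18 along,tx mm (np.float64(32.0), np.float64(-1.5))
270 181 198 18 along,tx mm (np.float64(39.8), np.float64(-0.2))
273 182 198 17 along,tx mm (np.float64(49.0), np.float64(-0.2))
276 183 199 17 along,tx mm (np.float64(59.8), np.float64(-1.7))
279 184 199 16 along,tx mm (np.float64(69.3), np.float64(-1.7))
282 184 197 14 along,tx mm (np.float64(74.6), np.float64(2.6))
285 188 195 8 along,tx mm (np.float64(85.8), np.float64(1.1))
288 190 196 7 along,tx mm (np.float64(98.7), np.float64(-1.9))
291 191 196 6 along,tx mm (np.float64(108.8), np.float64(-1.9))
294 191 197 7 along,tx mm (np.float64(119.0), np.float64(-2.0))
297 192 196 5 along,tx mm (np.float64(127.7), np.float64(-0.5))
300 192 196 5 along,tx mm (np.float64(136.6), np.float64(1.0))
303 193 196 4 along,tx mm (np.float64(147.2), np.float64(1.0))
304 194 196 3 along,tx mm (np.float64(151.9), np.float64(-0.1))
305 195 197 3 along,tx mm (np.float64(158.4), np.float64(-2.7))
306 197 197 1 along,tx mm (np.float64(164.9), np.float64(-5.3))
t 27.93 q [0.601 0.334 1.612 0.002 1.198 0.744] 
pos [0.4933 0.353  0.2934] z [-3.2e-03  1.0e-04 -1.0e+00] y [ 0.9897 -0.1434 -0.0031] F [ 0.3  0.6 -1. ] w 0.0236 g 59.5
delta cm [-1.000e-02  1.000e-01 -1.334e+01] turn [-0.   -0.18  0.24]
[196.9 324.3]
[222.4 294.3]
[179.4 314. ]
[205.5 285.5]
seen rim corners [(180.0, 315), (197, 322), (232.2, 282), (215, 275)]
```

The driver is plumb over the empty cell. I'll lower it.

>>> step_arm(plan=[[[0,0,0],[0,0.1,-2],1],[[0,0,0],[0,0,-3],1],[[0,0,0],[0,0,-3],1],[[0,0,0],[0,0,-2],1],[[0,0,0],[0,0,0],1]])

```text
t: 28.55
position: [0.4946, 0.3543, 0.1949]
tool_rot: [-2.376, -2.053, -0.001]
wrist_force: [-1.1, 0.4, -1.0]
gripper_width: 0.0234
grip_force: 59.5
```

>>> step_arm(plan=[[[0,0,0],[0,0,-1.2],1],[[0,0,0],[0,0,-0.6],1],[[0,0,0],[0,0,0],1]])

```text
t: 28.92
position: [0.4943, 0.3543, 0.1762]
tool_rot: [-2.376, -2.053, -0.001]
wrist_force: [-0.4, 0.4, -1.8]
gripper_width: 0.0234
grip_force: 59.6
```

```bash
python3 e4.py .162
```

```text
t 28.93 q [0.601 0.464 1.709 0.002 0.968 0.746] 
pos [0.4943 0.3543 0.1762] z [-4.0e-04  1.7e-03 -1.0e+00] y [ 9.894e-01 -1.452e-01 -7.000e-04] F [-0.4  0.4 -1.8] w 0.0234 g 59.6
delta cm [-0.11 -0.03 -1.42] turn [-0.1  -0.02  0.35]
```

>>> step_arm(plan=[[[0,0,0],[-0.1,0,-0.5],1],[[0,0,0],[0,0,-0.3],1],[[0,0,0],[0,0,0],1]])

```text
t: 29.3
position: [0.4933, 0.3542, 0.168]
tool_rot: [-2.376, -2.053, -0.001]
wrist_force: [-0.4, 0.1, -1.5]
gripper_width: 0.0232
grip_force: 59.6
```

>>> step_arm(plan=[[[0,0,0],[0,0,-0.2],1],[[0,0,0],[0,0,0],1]])

```text
t: 29.55
position: [0.4934, 0.3543, 0.1662]
tool_rot: [-2.376, -2.053, -0.002]
wrist_force: [-0.3, 0.3, -1.2]
gripper_width: 0.0231
grip_force: 59.6
```

>>> step_arm(plan=[[[0,0,0],[0,0,-0.2],1],[[0,0,0],[0,0,0],1]])

```text
t: 29.8
position: [0.4934, 0.3542, 0.1641]
tool_rot: [-2.376, -2.053, -0.001]
wrist_force: [-0.4, 0.1, -2.2]
gripper_width: 0.0231
grip_force: 59.6
```

>>> step_arm(plan=[[[0,0,0],[0,0,-0.15],1],[[0,0,0],[0,0,0],1]])

```text
t: 30.05
position: [0.4935, 0.3543, 0.1628]
tool_rot: [-2.376, -2.053, -0.002]
wrist_force: [-0.5, -0.3, -2.7]
gripper_width: 0.0233
grip_force: 59.7
```

>>> step_arm(plan=[[[0,0,0],[0,0,-0.15],1],[[0,0,0],[0,0,0],1]])

```text
t: 30.3
position: [0.4938, 0.3546, 0.1625]
tool_rot: [-2.376, -2.053, -0.003]
wrist_force: [-2.5, -1.0, 7.6]
gripper_width: 0.0233
grip_force: 60.7
```

>>> step_arm(plan=[[[0,0,0],[0,0,-0.15],1],[[0,0,0],[0,0,0],1]])

```text
t: 30.55
position: [0.494, 0.3549, 0.1623]
tool_rot: [-2.376, -2.053, -0.005]
wrist_force: [-3.3, -1.6, 16.4]
gripper_width: 0.0234
grip_force: 62.0
```

>>> step_arm(plan=[[[0,0,0],[0,0,-0.15],1],[[0,0,0],[0,0,0],1]])

```text
t: 30.8
position: [0.4949, 0.3554, 0.162]
tool_rot: [-2.377, -2.053, -0.009]
wrist_force: [-4.2, -3.0, 23.3]
gripper_width: 0.0235
grip_force: 63.3
```

The floor is reached at TCP z = 0.1625, as computed. I'll relieve the load, open and withdraw upward.

>>> step_arm(plan=[[[0,0,0],[0,0,0.4],1],[[0,0,0],[0,0,0],2.6],[[0,0,0],[0,0,0],3.2],[[0,0,0],[0,0,0],4.5],[[0,0,0],[0,0,0],6]])

```text
t: 31.42
position: [0.4933, 0.3543, 0.162]
tool_rot: [-2.376, -2.053, -0.001]
wrist_force: [0.8, 0.6, 0.7]
gripper_width: 0.0597
grip_force: 0.0
```

>>> step_arm(plan=[[[0,0,0],[0,0,0],6],[[0,0,0],[0,0,1.5],6],[[0,0,0],[0,0,3],6],[[0,0,0],[0,0,6],6],[[0,0,0],[0,0,6],6]])

```text
t: 32.05
position: [0.4932, 0.3542, 0.3299]
tool_rot: [-2.376, -2.053, -0.002]
wrist_force: [0.9, 0.3, 0.3]
gripper_width: 0.0601
grip_force: 0.0
```

>>> step_arm(plan=[[[0,0,0],[-5,0,3],6],[[0,0,0],[-5,0,0],6],[[0,0,0],[-5,0,0],6],[[0,0,0],[0,0,0],6],[[0,0,0],[0,0,0],6]])

```text
t: 32.67
position: [0.3439, 0.3546, 0.3585]
tool_rot: [-2.376, -2.054, -0.005]
wrist_force: [0.2, 0.3, -0.1]
gripper_width: 0.0603
grip_force: 0.0
```

```bash
python3 - <<'E'
from h import *
import pickle
st();S=cap('side');T=cap('top');d0=pickle.load(open('d0.pkl','rb'))
g=cv2.GaussianBlur(np.abs(S['frame'].astype(np.float32)-d0['side']['frame']).sum(2),(0,0),.6)
m=np.zeros(g.shape,np.uint8);m[255:345,165:240]=g[255:345,165:240]>45
k,l,q,_=cv2.connectedComponentsWithStats(m);j=1+np.argmax(q[1:,4]);print('side blob',q[j])
for v in range(q[j,1],q[j,1]+q[j,3],4): r_=np.where(l[v]==j)[0];print(v,r_.min(),r_.max())
b=np.array([.493,.3525,.199]);print('pred butt c side',proj(S,b),'top',proj(T,b),'z.113 side',proj(S,[.493,.3525,.113]))
gt=cv2.GaussianBlur(np.abs(T['frame'].astype(np.float32)-d0['top']['frame']).sum(2),(0,0),.6);c=proj(T,b).round().astype(int)
mm=np.zeros(gt.shape,np.uint8);mm[c[1]-15:c[1]+15,c[0]-20:c[0]+45]=gt[c[1]-15:c[1]+15,c[0]-20:c[0]+45]>70
k,l,q,ce=cv2.connectedComponentsWithStats(mm);print('top blobs',[(q[i].tolist(),ce[i].round(1).tolist()) for i in range(1,k) if q[i,4]>5])
E
```

```text
t 32.67 q [7.760e-01 9.000e-02 1.773e+00 1.000e-03 1.275e+00 9.210e-01] 
pos [0.3439 0.3546 0.3585] z [ 0.0017  0.0032 -1.    ] y [ 0.9895 -0.1448  0.0012] F [ 0.2  0.3 -0.1] w 0.0603 g 0.0
side blob [179 286  21  35 467]
286 186 187
290 181 193
294 179 194
298 180 194
302 181 195
306 182 197
310 183 198
314 185 199
318 190 198
pred butt c side [191.2978134  286.43281898] top [117.73450949 193.83840171] z.113 side [195.08903224 311.07762975]
top blobs [([110, 190, 10, 10, 76], [114.8, 194.1])]
```

The driver stands in the cell. The butt is within 3 px of its predicted place, a lean of a few degrees within the cell's clearance. Handing in.

```bash
python3 -c "
from plant import r
print(r.close_job())"
```

```text
the job is handed in; nothing more can be done
None
```

The screwdriver stands blade down, fully in, in the holder's empty +y compartment, leaning about 3–4°. I propped it twice because the first time it lay about 7° off the trough, and I handed the job in at about 33 s without a final check that the other items hadn't moved.

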